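# Build up a clamped disc-diode stack on its heat sink

### The arm

A 7-joint arm with a two-finger parallel gripper is mounted at the origin on the work surface; the furniture and walls round the work are solid. World frame = base frame: x ahead of the robot, y to its left, z up, the work surface at z = 0. Lengths are in mm, angles in rad, forces in N, time in s.
With the tool pointing down it reaches from about 400 to 850 mm from the base axis. Payload 4.5 kg.
Tool frame: the origin (TCP) lies midway between the tips of the shut fingers; the grasp point (between the pads) lies 19 mm behind it; z points along the fingers, y is the direction in which the jaws open and shut (so a half turn about z gives the same grasp; the last joint's range is limited). The gripper opens to 85 mm and grips with 20 to 120 N. Pads are 22 mm wide; open, the fingers measure 114 mm over their backs; the gripper's body (76 mm by 85 mm) begins 54 mm behind the grasp point. The pads swing forward as they close: fully open they stand 13 mm farther back than shut.
Start: joints at [1.209, 0.689, -0.195, 1.565, 0.157, 0.902, -0.215], TCP at [240.998, -576.695, 200.117] pointing down, gripper open.
Joint ranges: [-3.01, 3.01], [-0.46, 2.08], [-1.47, 1.51], [0.13, 2.56], [-1, 4.14], [0.04, 2.09], [-2.66, 2.66]. Speed limits (rad/s): [2.57, 2.57, 3.14, 3.14, 3.14, 3.14, 3.14].

### API

Orientations are given as [roll, pitch, yaw] about the fixed x, y, z axes, in that order (R = Rz(yaw) Ry(pitch) Rx(roll)).
In Python, from bench import status, viewer, workorder gives the robot as it stands.
- The arm moves only by the shell command python3 -m inch 'ROWS' [OPENING]. ROWS is JSON, a list of rows, each an object of numbers: "tx", "ty", "tz": the shift along the tool's x, y, z in m; "twist": the turn about the tool's z in rad. A call has 1 to 20 rows; each row is the pose to reach, as a shift and turn from the pose commanded when the call began, along the tool's axes at that moment; what a row does not reach only later rows make up. A row lasts 1/8 s, in which the tool goes at most 62.5 mm and 10.7 degrees, less where a joint would pass 70% of its speed; a pose out of reach is approached as far as the arm can. A call with a gripper value outside its range is refused whole. OPENING is the gripper command: -1 is fully open, 1 is shut, values between are in proportion, set as the call begins (- or left out, the last holds). The fingers move at their own pace and stop on an object; the grip force is fixed at half the most. Time passes only in rows, so rows that repeat a pose let the fingers close. It gives the time, the measured TCP pose, the force and the opening at its end, in the units of the state.
- status.read_state(): the state, without advancing time (a new reading comes with each control period).
- viewer.camera(name): name is "side" or "top"; returns the picture (400x640x3 uint8, red, green, blue); there is no depth.
- viewer.camera_params(name): a dict with "K" (3x3 intrinsics, pixels), "xyz" and "rotation" of the camera in the world. Camera axes: x right, y down, z forward; pixel columns grow to the right and rows downward; lengths in mm; the calibration is good to about 2 mm. A picture is of the moment at which its call begins. camera_params takes no time and is no camera call.
- workorder.job_done(): hands the job in, once; it reports no verdict.
The state is a dict: "time": time; "q": joint angles; "dq": joint speeds; "joint_torque": joint torques, N m; "tcp_pos": TCP position; "tool_rot": TCP orientation; "ft_force": force on the tool from outside, world axes, zero at the start; "ft_torque": the same for the moment, N m; "gripper_width": finger opening in mm.
Only numpy, scipy, OpenCV 4.12 (cv2) and the standard library are available. Lean on these libraries where they do the work, as an engineer would, in place of code of your own. Each camera call takes 0.05 s, during which the arm holds its last target. There are 200 camera calls.

### The job

Build up the empty heat sink like the finished one near the robot's foot, ready for its nuts: set the ceramic disc diode flat on the middle of the heat sink, lay the copper bar on the disc, square across the line of the two studs, stand the black insulating pad on the bar with its wide flange down, and last lower the steel clamp bar over the studs, one stud through each of its slotted ends, until it lies level on the pad. Keep all four parts centred over the middle of the heat sink, set them down gently, and let go of everything.

Things in the scene. Friction and masses are not known exactly. Their poses are not given: they have to be found in the camera images.
- heat_sink: The empty finned aluminium heat sink, fixed, anywhere in the row of parts: 156 mm (x) by 90 mm (y), 28 mm high, a round machined seat in the middle of its top. Two upright 8 mm studs on its x axis, 62 mm either side of the middle; tapered tips 72 mm above its top; the lowest 24 mm wear 13 mm sleeves. Origin: centre of the underside; z up. A tall white panel leans behind the row, its foot at x = 0.52.
- disc_diode: Disc diode, lying flat: white ribbed ceramic disc with copper faces, 48 mm diameter, 26 mm high, 0.13 kg. Origin: centre of the underside; z up. (Also on the bench: an open clear-plastic box, 123 mm high, left of the row from y = 0.30 on, and the fixed finished unit, 100 mm high, about x = 0.25, y = 0.16.)
- copper_bar: Flat copper bar lying flat, 112 mm long (its x), 30 mm wide (its y), 8 mm thick, with a 10 mm hole near each end; 0.22 kg. Origin: centre of the underside; z up.
- insulating_pad: Black round insulating pad, standing on its flange: flange 36 mm diameter and 4 mm high, above it a boss of 30 mm diameter; 14 mm high in all, 0.03 kg. Origin: centre of the underside; z up.
- clamp_bar: Steel clamp bar lying flat with its leaf springs up: 160 mm long (its x), 30 mm wide (its y), 12 mm thick, 18 mm at the rivet over its middle (springs 24 mm wide). A slot through each end, centred 62 mm from the middle, 22 mm long (along x) and 15 mm wide, takes a stud; 0.26 kg. Origin: centre of the underside; z up.

How it is judged:
By the outcome, as a careful person would: the job done as asked, in the order asked, and still so for the second after the job is handed in, with the robot touching nothing.
It also fails if it takes over 125 s, if anything falls off the work surface, if the arm or the gripper's body presses on something with over 40 N, if the wrist force passes 120 N, or if a joint passes its speed limit or range.

## Working session

There is one attempt and no reset: what is moved stays moved. The work goes in short steps, Python scripts to look and compute and a shell command to move; the robot and the scene stay as the last step left them, time stands still between calls to the robot, and variables do not carry over. Pictures are saved under pics/ and viewed, about 12 in all and at most 16, crops included, and the job is handed in when it is done.

```bash
ls; mkdir -p pics; python3 - <<'E'
from bench import status, viewer
import cv2
s=status.read_state(); print({k:s[k] for k in('time','tcp_pos','tool_rot','ft_force','gripper_width')})
for n in('side','top'):
    im=viewer.camera(n); cv2.imwrite(f'pics/{n}0.png',im[:,:,::-1]); print(n,viewer.camera_params(n))
E
```

```text
pics
{'time': 0.0, 'tcp_pos': array([ 240.63342874, -576.03710426,  199.28917114]), 'tool_rot': array([-3.13974353e+00,  1.17860732e-04,  3.95856392e-01]), 'ft_force': array([-0.22452971,  0.11879984, -0.25207672]), 'gripper_width': 85.73284095394804}
side {'K': array([[459.45184604,   0.        , 318.7220125 ],
       [  0.        , 459.45184604, 197.04164053],
       [  0.        ,   0.        ,   1.        ]]), 'xyz': array([317.8097251, 675.1965638, 481.4181673]), 'rotation': array([-2.06701474,  0.02541954, -3.03276816])}
top {'K': array([[501.98776129,   0.        , 319.47985228],
       [  0.        , 501.98776129, 204.20415987],
       [  0.        ,   0.        ,   1.        ]]), 'xyz': array([ 334.86692772, -106.85562512, 1188.2516511 ]), 'rotation': array([-3.05750109,  0.00319727, -1.585514  ])}
```

View pics/top0.png

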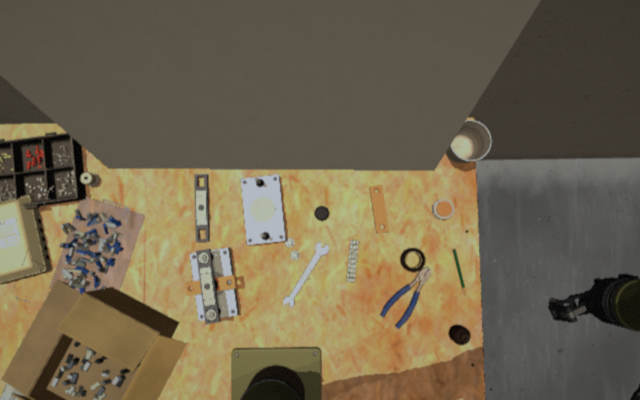

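View pics/side0.png

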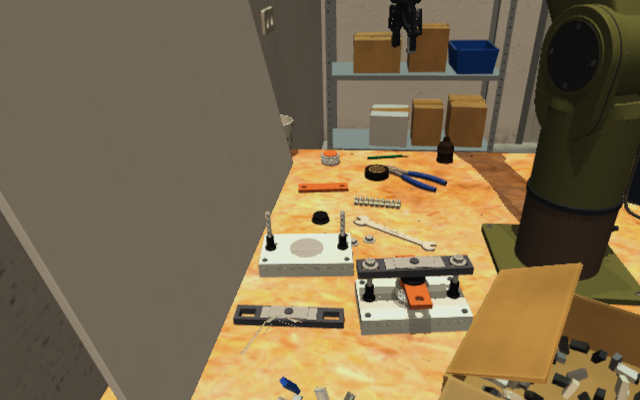

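The top view shows the row: clamp bar (202,207), heat sink (263,209), pad (321,213), copper bar (378,209) and disc (443,209). The side view shows the studs upright and the panel leaning away from the robot. Next I'll measure by colour masks.

```bash
cat > h.py <<'E'
import numpy as np, cv2
from scipy.spatial.transform import Rotation as Ro
from bench import status, viewer
P={n:viewer.camera_params(n) for n in('side','top')}
def cam(n):
    p=P[n]; return np.array(p['K']),np.array(p['xyz']),Ro.from_euler('xyz',p['rotation']).as_matrix()
def ray(n,uv,z):
    K,c,R=cam(n); d=R@np.linalg.inv(K)@np.array([uv[0],uv[1],1.]); return c+d*(z-c[2])/d[2]
def proj(n,X):
    K,c,R=cam(n); v=K@(R.T@(np.array(X,float)-c)); return v[:2]/v[2]
def toworld(n,pts,z): return np.array([ray(n,p,z) for p in pts])[:,:2]
def blobs(n,mask,roi,z,amin=20):
    x0,y0,x1,y1=roi; m=np.zeros_like(mask); m[y0:y1,x0:x1]=mask[y0:y1,x0:x1]
    cs,_=cv2.findContours(m,cv2.RETR_EXTERNAL,cv2.CHAIN_APPROX_NONE)
    for c in sorted(cs,key=cv2.contourArea)[::-1][:4]:
        if cv2.contourArea(c)<amin: continue
        w=toworld(n,c[:,0,:],z).astype(np.float32); r=cv2.minAreaRect(w)
        print(roi[:2],'area',cv2.contourArea(c),'centre',np.round(r[0],1),'size',np.round(r[1],1),'ang',round(r[2],1))
def tool(target,yaw=None):
    "shift (m) in tool axes from present TCP to world target mm"
    s=status.read_state(); R=Ro.from_euler('xyz',s['tool_rot']).as_matrix()
    return np.round(R.T@(np.array(target)-s['tcp_pos'])/1000,4)
def snap(n,f,roi=None,k=1):
    im=viewer.camera(n); b=im[:,:,::-1].copy()
    if roi: b=b[roi[1]:roi[3],roi[0]:roi[2]]
    cv2.imwrite('pics/'+f,cv2.resize(b,None,fx=k,fy=k,interpolation=cv2.INTER_CUBIC)); return im
E
python3 - <<'E'
from h import *
im=snap('top','row.png',(180,160,470,260),2.75)
hsv=cv2.cvtColor(im,cv2.COLOR_RGB2HSV)
for u,v in((202,207),(263,220),(263,209),(321,213),(378,209),(443,209),(443,203),(345,200),(280,200)): print((u,v),im[v,u],hsv[v,u])
print(ray('top',(263,209),28),ray('top',(202,207),12),ray('top',(378,209),8),ray('top',(443,209),26),ray('top',(321,213),14))
E
```

```text
(202, 207) [91 86 82] [13 25 91]
(263, 220) [179 185 175] [ 48  14 185]
(263, 209) [179 185 169] [ 41  22 185]
(321, 213) [57 53 48] [17 40 57]
(378, 209) [179 132  78] [ 16 144 179]
(443, 209) [177 121  69] [ 14 156 177]
(443, 203) [178 122  69] [ 15 156 178]
(345, 200) [177 184 128] [ 34  78 184]
(280, 200) [166 173 181] [106  21 181]
[423.51457291  26.51262383  28.        ] [431.60110685 171.84585742  12.        ] [ 420.98777134 -242.28083278    8.        ] [ 417.42000231 -390.93143431   26.        ] [ 413.14808474 -107.81667493   14.        ]
```

View pics/row.png

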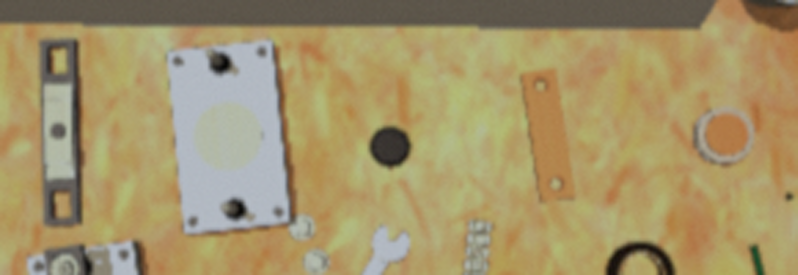

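The crop shows the heat sink turned about 5–6°, with its studs at crop (219,62) and (235,208) and its seat at (228,136). The copper bar is centred near (549,135), the disc at (725,136), the pad at (390,147) and the clamp bar at (60,132).

```bash
python3 - <<'E'
from h import *
im=viewer.camera('top'); hsv=cv2.cvtColor(im,cv2.COLOR_RGB2HSV); H,S,V=[hsv[:,:,i].astype(int) for i in range(3)]
lab=cv2.cvtColor(im,cv2.COLOR_RGB2LAB).astype(int)
m=lambda c:cv2.morphologyEx((c*255).astype(np.uint8),cv2.MORPH_OPEN,np.ones((2,2)))
print('sink');blobs('top',m((S<50)&(V>110)),(236,165,290,248),28)
print('seat');blobs('top',m((lab[:,:,2]-128>3)&(S<60)&(V>150)),(246,190,282,225),28)
print('pad');blobs('top',m(V<90),(305,195,340,230),7)
d=np.linalg.norm(lab-lab[209,374],axis=2)
for t in(12,16):
  print('cu',t);blobs('top',m(d<t),(362,180,395,238),8)
d=np.linalg.norm(lab-lab[209,443],axis=2)
print('disc face');blobs('top',m(d<14),(430,195,458,222),26)
print('disc out');blobs('top',m((S<75)),(430,193,458,224),13)
print('clamp');blobs('top',m((S<60)),(188,168,214,246),12)
for n,p in dict(c1=(520,73),c2=(553,68),c3=(575,198),c4=(542,203),h1=(541,86),h2=(557,184)).items(): print(n,np.round(ray('top',(180+p[0]/2.75,160+p[1]/2.75),8)[:2],1))
# stud blobs
print('studs');blobs('top',m(V<85),(250,172,280,248),100,3)
E
```

```text
sink
(236, 165) area 2529.0 centre [414.8  21.6] size [170.1  96.5] ang 5.8
seat
(246, 190) area 416.0 centre [421.2  25.4] size [53.5 51.1] ang 89.1
pad
(305, 195) area 134.0 centre [ 410.  -111.3] size [30.7 30.7] ang 89.1
cu 12
(362, 180) area 542.5 centre [ 418.8 -247.4] size [113.4  30.1] ang 7.4
cu 16
(362, 180) area 599.5 centre [ 415.  -247.1] size [121.1  35.3] ang 6.1
(362, 180) area 61.5 centre [ 469.3 -271.8] size [18.9 40.5] ang 88.4
disc face
(430, 195) area 155.5 centre [ 416.2 -395.5] size [32.6 30.2] ang 89.1
(430, 195) area 37.5 centre [ 432.2 -419.3] size [ 9.3 30.3] ang 87.8
disc out
(430, 193) area 95.0 centre [ 417.2 -395.3] size [49.4 44.7] ang 89.1
clamp
(188, 168) area 784.5 centre [428.2 171.3] size [158.3  30.5] ang 1.9
c1 [ 474.6 -222.5]
c2 [ 478.5 -251. ]
c3 [ 366.5 -267. ]
c4 [ 362.6 -238.7]
h1 [ 463.  -240.3]
h2 [ 378.6 -251.9]
studs
(250, 172) area 25.5 centre [473.9  22.3] size [13.2 11. ] ang 89.1
(250, 172) area 19.5 centre [358.2  10.9] size [10.8 10.8] ang 89.2
```

```bash
cat >> h.py <<'E'
def go(x,y,z,yaw):
    s=status.read_state(); w=s['tool_rot'][2]; R=Ro.from_euler('xyz',[np.pi,0,w]).as_matrix()
    d=R.T@(np.array([x,y,z])-s['tcp_pos'])/1000
    print('tx %.4f ty %.4f tz %.4f twist %.4f'%(*d,(w-yaw+np.pi)%(2*np.pi)-np.pi),'| t',round(s['time'],2),'tcp',np.round(s['tcp_pos'],1),'rot',np.round(s['tool_rot'],4),'q7',round(s['q'][6],2),'F',np.round(s['ft_force'],1),'w',round(s['gripper_width'],1))
E
python3 - <<'E'
from h import *
go(416.7,-395.4,120,0.101)
im=viewer.camera('side'); hsv=cv2.cvtColor(im,cv2.COLOR_RGB2HSV); H,S,V=[hsv[:,:,i].astype(int) for i in range(3)]
m=lambda c:cv2.morphologyEx((c*255).astype(np.uint8),cv2.MORPH_OPEN,np.ones((2,2)))
for n,X in dict(seat=(421.2,25.4,28),disc=(416.7,-395.4,26),pad=(410,-111.3,14),clamp=(428.2,171.3,12),cu=(420,-246.5,8)).items(): print(n,np.round(proj('side',X),1))
lab=cv2.cvtColor(im,cv2.COLOR_RGB2LAB).astype(int)
print(im[247,307],im[240,270],im[262,300])
d=np.linalg.norm(lab-lab[247,307],axis=2)
blobs('side',m(d<8),(280,230,335,262),28)
print('pad');blobs('side',m(V<90),(305,205,335,228),7)
print('cu');d=np.linalg.norm(lab-lab[188,323],axis=2);blobs('side',m(d<16),(290,175,360,196),8)
E
```

```text
tx 0.2321 ty -0.0990 tz 0.0796 twist 0.2949 | t 0.2 tcp [ 240.8 -576.3  199.6] rot [-3.1404e+00  1.0000e-04  3.9590e-01] q7 -0.22 F [ 0.3 -0.1  0.1] w 85.4
seat [306.8 247.1]
disc [330.4 152.8]
pad [321.6 214.1]
clamp [289.4 312.5]
cu [323.4 185.9]
[191 179 158] [10 10  9] [227 233 219]
(280, 230) area 412.0 centre [419.8  28.9] size [54.1 50.9] ang 4.2
pad
(305, 205) area 158.0 centre [ 410.7 -106.3] size [31.9 50.2] ang 5.1
cu
(290, 175) area 151.5 centre [ 413.1 -243.9] size [97.7 24.7] ang 3.4
```

```bash
python3 -m inch '[{"tx":0.04,"ty":-0.017,"tz":0.0,"twist":0.1},{"tx":0.09,"ty":-0.038,"tz":0.01,"twist":0.2},{"tx":0.14,"ty":-0.06,"tz":0.03,"twist":0.295},{"tx":0.19,"ty":-0.081,"tz":0.05,"twist":0.295},{"tx":0.232,"ty":-0.099,"tz":0.08,"twist":0.295},{"tx":0.232,"ty":-0.099,"tz":0.08,"twist":0.295},{"tx":0.232,"ty":-0.099,"tz":0.08,"twist":0.295},{"tx":0.232,"ty":-0.099,"tz":0.08,"twist":0.295}]' -1; python3 - <<'E'
from h import *
go(416.7,-395.4,1,0.101)
im=snap('top','d1.png',(380,150,500,240),4)
im=snap('side','d1s.png',(280,80,400,180),5)
E
```

```text
time: 1.25
tcp_pos: [415.8, -397.9, 120.8]
tool_rot: [3.14, 0.0, 0.098]
ft_force: [0.6, -0.4, -0.4]
gripper_width: 85.3
tx 0.0012 ty -0.0024 tz 0.1198 twist -0.0032 | t 1.25 tcp [ 415.8 -397.9  120.8] rot [3.1397e+00 1.0000e-04 9.7800e-02] q7 -0.87 F [ 0.6 -0.4 -0.4] w 85.3
```

View pics/d1s.png

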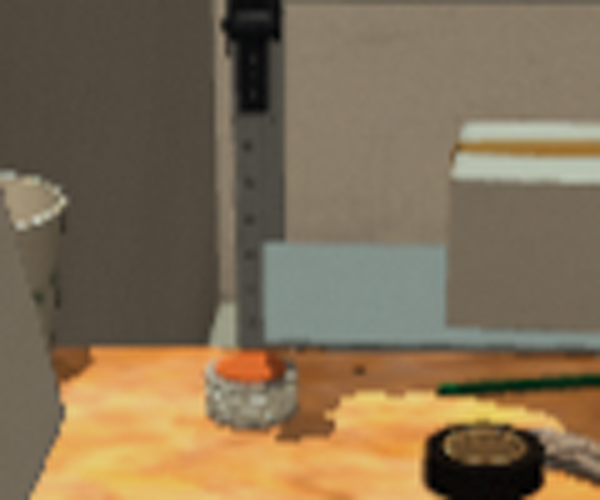

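Side view: the near finger (330.6,102) stands over the disc at (330,158). Descending now.

```bash
python3 -m inch '[{"tx":0.001,"ty":-0.0025,"tz":0.04,"twist":-0.003},{"tx":0.001,"ty":-0.0025,"tz":0.08,"twist":-0.003},{"tx":0.001,"ty":-0.0025,"tz":0.105,"twist":-0.003},{"tx":0.001,"ty":-0.0025,"tz":0.118,"twist":-0.003},{"tx":0.001,"ty":-0.0025,"tz":0.118,"twist":-0.003},{"tx":0.001,"ty":-0.0025,"tz":0.118,"twist":-0.003}]' -1 && python3 -m inch '[{"tx":0},{"tx":0},{"tx":0},{"tx":0},{"tx":0},{"tx":0},{"tx":0},{"tx":0}]' 1;  python3 -m inch '[{"tz":-0.02},{"tz":-0.06},{"tz":-0.11},{"tz":-0.15},{"tz":-0.15},{"tz":-0.15}]';python3 - <<'E'
from h import *
go(420.7,26,100,0.101)
im=snap('side','d2s.png',(280,60,400,180),4)
E
```

```text
time: 2.1
tcp_pos: [418.2, -394.1, 3.2]
tool_rot: [3.14, -0.001, 0.103]
ft_force: [0.0, -0.6, -0.2]
gripper_width: 85.4
tx 0.0458 ty -0.4176 tz -0.0968 twist 0.0024 | t 2.1 tcp [ 418.2 -394.1    3.2] rot [ 3.1401e+00 -1.4000e-03  1.0340e-01] q7 -0.89 F [ 0.  -0.6 -0.2] w 85.4$[0]: bad value
$[0]: bad value
```

```bash
Z='x'; python3 -m inch '[{"tx":-0.001,"ty":0.001,"tz":0.0,"twist":0.0},{"tx":-0.001,"ty":0.001,"tz":0.0,"twist":0.0},{"tx":-0.001,"ty":0.001,"tz":0.0,"twist":0.0},{"tx":-0.001,"ty":0.001,"tz":0.0,"twist":0.0},{"tx":-0.001,"ty":0.001,"tz":0.0,"twist":0.0},{"tx":-0.001,"ty":0.001,"tz":0.0,"twist":0.0},{"tx":-0.001,"ty":0.001,"tz":0.0,"twist":0.0},{"tx":-0.001,"ty":0.001,"tz":0.0,"twist":0.0}]' 1
```

```text
time: 3.15
tcp_pos: [416.7, -394.4, 2.1]
tool_rot: [3.142, -0.0, 0.104]
ft_force: [0.7, -0.6, -0.7]
gripper_width: 0.1
```

```bash
python3 - <<'E'
from h import *
a=viewer.camera('side')[80:200,270:410];b=viewer.camera('top')[150:250,370:510]
cv2.imwrite('pics/d3.png',np.hstack([cv2.resize(a,(400,343)),cv2.resize(b,(400,343))])[:,:,::-1])
E
```

```text
(no output)
```

View pics/d3.png

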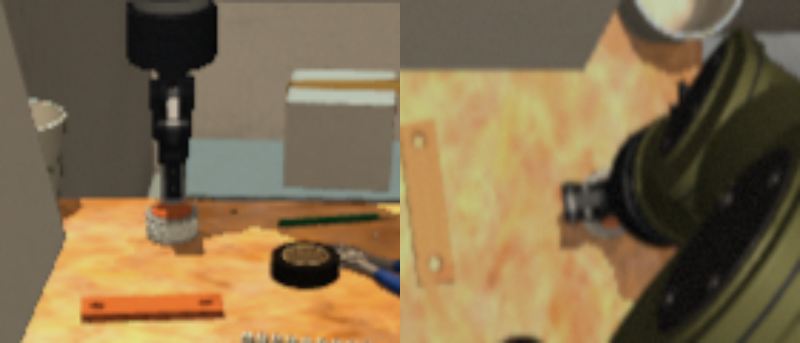

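```bash
python3 - <<'E'
from h import *
for X in((416,-398+42,134),(416,-398-42,134),(416.7,-394.4,2),(416.7,-394.4,26)): print(X,proj('side',X),proj('top',X))
go(0,0,0,0)
print(status.read_state())
E
```

```text
(416, -356, 134) [328.63434538 116.75244178] [438.83980366 206.09973835]
(416, -440, 134) [331.64785716 105.90028118] [478.75857847 205.50410762]
(416.7, -394.4, 2) [330.49517329 161.66285883] [442.02314438 210.03642323]
(416.7, -394.4, 26) [330.3696064  152.96538205] [444.50680638 209.28720328]
tx -0.3736 ty -0.4354 tz 0.0021 twist 0.1038 | t 3.25 tcp [ 416.7 -394.4    2.1] rot [3.1416 0.     0.1038] q7 -0.89 F [-0.2  0.1 -0.5] w -0.0
{'time': 3.25, 'q': array([ 0.7047855 ,  0.91836778, -0.04706861,  1.85323322,  0.10298502,
        0.37232884, -0.88679014]), 'dq': array([-5.36261991e-04, -1.37406426e-03, -7.17265061e-04,  1.58200922e-05,
        1.70009508e-03, -3.21729968e-04,  5.66156132e-05]), 'joint_torque': array([-2.19847672e-03, -5.50101399e+01,  8.58938936e-01, -7.41292208e+00,
        4.63017030e-03,  1.29261138e-03, -2.92089510e-05]), 'tcp_pos': array([ 416.73051049, -394.39228652,    2.08354771]), 'tool_rot': array([3.14158909e+00, 1.18020525e-05, 1.03784022e-01]), 'ft_force': array([-0.21866388,  0.12388462, -0.48270153]), 'ft_torque': array([-0.00083379,  0.01808768,  0.03103875]), 'gripper_width': -0.034061181569793104}
```

```bash
python3 - <<'E'
from h import *
a=viewer.camera('side')[60:180,290:370];b=viewer.camera('top')[170:240,410:490]
cv2.imwrite('pics/d4.png',np.hstack([cv2.resize(a,(360,540),interpolation=2),cv2.resize(b,(440,540*0+385),interpolation=2) if 0 else cv2.copyMakeBorder(cv2.resize(b,(440,385),interpolation=2),0,155,0,0,0)])[:,:,::-1])
E
```

```text
(no output)
```

View pics/d4.png

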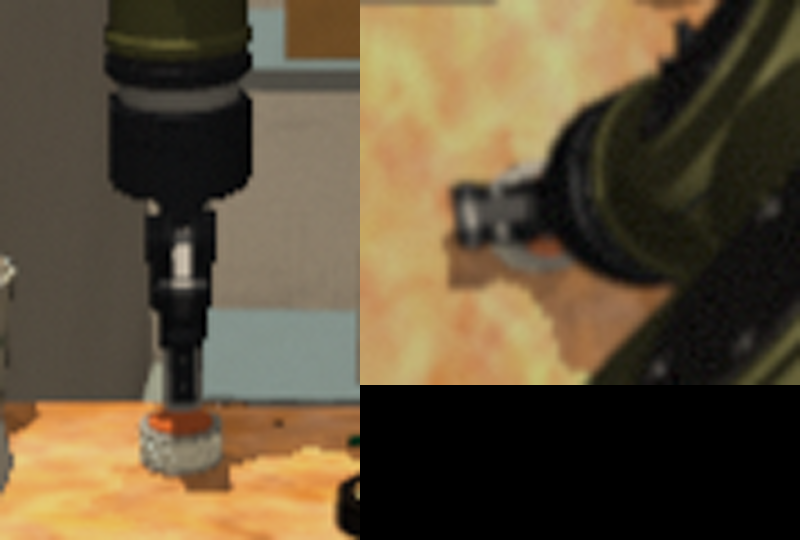

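Both views show the fingertips above the disc (side row 150, where z = 2 would project to row 162), although the reported TCP z is 2. I'll open the gripper and compare the images.

```bash
python3 - <<'E'
from h import *
for n in('side','top'): np.save('/tmp/'+n+'a.npy',viewer.camera(n))
print(proj('side',(240.9,-576.5,213)),proj('top',(240.9,-576.5,213)))
E
python3 -m inch '[{"tx":0.0,"ty":0.0,"tz":0.0,"twist":0.0},{"tx":0.0,"ty":0.0,"tz":0.0,"twist":0.0},{"tx":0.0,"ty":0.0,"tz":0.0,"twist":0.0},{"tx":0.0,"ty":0.0,"tz":0.0,"twist":0.0},{"tx":0.0,"ty":0.0,"tz":0.0,"twist":0.0},{"tx":0.0,"ty":0.0,"tz":0.0,"twist":0.0},{"tx":0.0,"ty":0.0,"tz":0.0,"twist":0.0},{"tx":0.0,"ty":0.0,"tz":0.0,"twist":0.0}]' -1
python3 - <<'E'
from h import *
o=[]
for n,(x0,y0,x1,y1) in dict(side=(300,90,360,180),top=(410,170,490,240)).items():
    a=np.load('/tmp/'+n+'a.npy'); b=viewer.camera(n); d=np.abs(a.astype(int)-b).sum(2)>60
    r=np.argwhere(d[y0:y1,x0:x1])+[y0,x0]; print(n,len(r),r.min(0) if len(r) else 0,r.max(0) if len(r) else 0)
    o.append(cv2.resize(np.vstack([a[y0:y1,x0:x1],b[y0:y1,x0:x1]]),(400,600),interpolation=2))
cv2.imwrite('pics/d5.png',np.hstack(o)[:,:,::-1])
E
```

```text
[401.79679031  61.63286873] [566.61506699 292.05264711]
time: 4.45
tcp_pos: [416.8, -394.4, 2.1]
tool_rot: [3.141, -0.0, 0.104]
ft_force: [-0.5, 0.2, -0.6]
gripper_width: 85.6
side 223 [112 323] [172 341]
top 319 [199 418] [224 445]
```

View pics/d5.png

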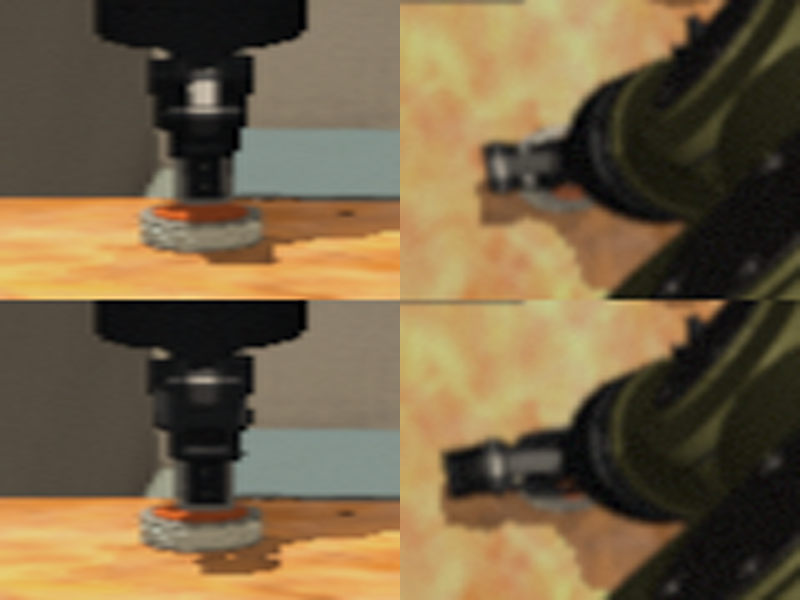

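Opening moved the fingers as it should, and the tips are still about 30–35 mm higher than the reported TCP implies. The height reading looks biased, so I'll descend around the disc in steps and watch the force.

```bash
python3 -m inch '[{"tx":0.0,"ty":0.0,"tz":0.01,"twist":0.0},{"tx":0.0,"ty":0.0,"tz":0.02,"twist":0.0},{"tx":0.0,"ty":0.0,"tz":0.025,"twist":0.0},{"tx":0.0,"ty":0.0,"tz":0.025,"twist":0.0}]' -1
python3 - <<'E'
from h import *
go(416.7,-395.4,1,0.101)
o=[]
for n,(x0,y0,x1,y1) in dict(side=(300,90,360,180),top=(410,170,490,240)).items():
    b=viewer.camera(n); o.append(cv2.resize(b[y0:y1,x0:x1],(400,500),interpolation=2))
cv2.imwrite('pics/d6.png',np.hstack(o)[:,:,::-1])
E
```

```text
time: 5.05
tcp_pos: [416.4, -394.1, -23.6]
tool_rot: [-3.141, 0.001, 0.104]
ft_force: [0.4, 0.7, -0.1]
gripper_width: 85.3
tx 0.0002 ty 0.0014 tz -0.0246 twist 0.0029 | t 5.05 tcp [ 416.4 -394.1  -23.6] rot [-3.1408e+00  9.0000e-04  1.0390e-01] q7 -0.89 F [ 0.4  0.7 -0.1] w 85.3
```

View pics/d6.png

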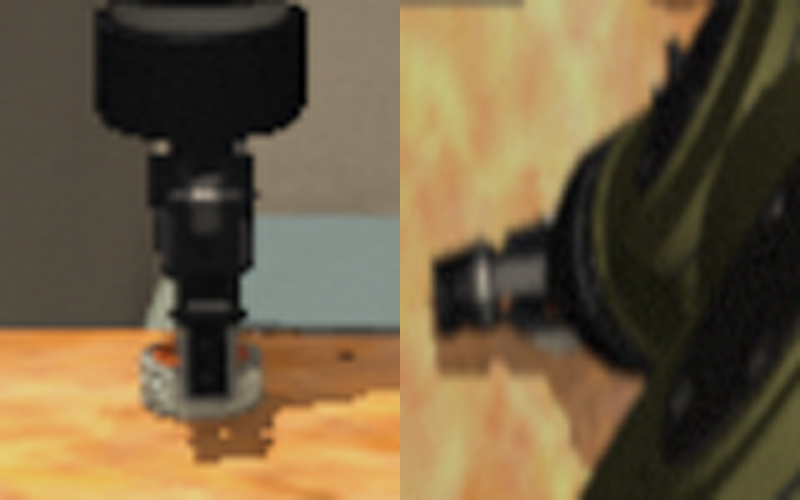

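Now the near finger stands in front of the disc, tip at side row 163, about 14 mm over the bench while open. Reported z is therefore roughly 26 mm low. Closing.

```bash
python3 -m inch '[{"tx":0.0,"ty":0.0,"tz":0.0,"twist":0.0},{"tx":0.0,"ty":0.0,"tz":0.0,"twist":0.0},{"tx":0.0,"ty":0.0,"tz":0.0,"twist":0.0},{"tx":0.0,"ty":0.0,"tz":0.0,"twist":0.0},{"tx":0.0,"ty":0.0,"tz":0.0,"twist":0.0},{"tx":0.0,"ty":0.0,"tz":0.0,"twist":0.0}]' 1
python3 - <<'E'
from h import *
go(420.7,26,-24,0.101)
c=np.array([317.8,675.2,481.4])
K,c,R=cam('side')
for uv,rep in(((330.6,102),121),((330.7,152),2.1),((330.7,163),-23.6)):
    d=R@np.linalg.inv(K)@np.array([uv[0],uv[1],1.]); p=c+d*(-345-c[1])/d[1]; print(rep,np.round(p,1))
im=viewer.camera('side'); hsv=cv2.cvtColor(im,cv2.COLOR_RGB2HSV); S=hsv[:,:,1]
m=((S<70)&(hsv[:,:,2]>110)).astype(np.uint8)*255
blobs('side',m,(312,150,350,175),0,5)
E
```

```text
time: 5.9
tcp_pos: [417.0, -394.6, -22.2]
tool_rot: [3.141, -0.001, 0.104]
ft_force: [-0.2, 0.6, 5.2]
gripper_width: 45.5
tx 0.0473 ty -0.4180 tz 0.0018 twist 0.0028 | t 5.9 tcp [ 417.  -394.6  -22.2] rot [ 3.1409e+00 -5.0000e-04  1.0380e-01] q7 -0.89 F [-0.2  0.6  5.2] w 45.5
121 [ 409.9 -345.   172.7]
2.1 [ 411.3 -345.    49.6]
-23.6 [ 411.7 -345.    20.6]
(312, 150) area 28.0 centre [ 435.8 -418.7] size [12.8 59.7] ang 8.8
(312, 150) area 12.0 centre [ 402.5 -413.6] size [45.3  9. ] ang 88.7
```

Gripped at 45.5 mm width; Fz 5 N puts the tips on the bench at reported z ≈ -22. I'll lift high and carry it over the heat sink.

```bash
python3 -m inch '[{"tx":0.0,"ty":0.0,"tz":-0.01,"twist":0.0},{"tx":0.0,"ty":0.0,"tz":-0.04,"twist":0.0},{"tx":0.0,"ty":0.0,"tz":-0.08,"twist":0.0},{"tx":0.005,"ty":-0.03,"tz":-0.12,"twist":0.0},{"tx":0.01,"ty":-0.075,"tz":-0.14,"twist":0.0},{"tx":0.015,"ty":-0.125,"tz":-0.14,"twist":0.0},{"tx":0.02,"ty":-0.175,"tz":-0.14,"twist":0.0},{"tx":0.03,"ty":-0.225,"tz":-0.14,"twist":0.0},{"tx":0.035,"ty":-0.275,"tz":-0.14,"twist":0.0},{"tx":0.04,"ty":-0.325,"tz":-0.14,"twist":0.0},{"tx":0.045,"ty":-0.37,"tz":-0.14,"twist":0.003},{"tx":0.047,"ty":-0.405,"tz":-0.14,"twist":0.003},{"tx":0.047,"ty":-0.418,"tz":-0.14,"twist":0.003},{"tx":0.047,"ty":-0.418,"tz":-0.14,"twist":0.003},{"tx":0.047,"ty":-0.418,"tz":-0.14,"twist":0.003}]'
python3 - <<'E'
from h import *
go(420.7,26,-24+28,0.101)
a=viewer.camera('side')[130:290,220:400];b=viewer.camera('top')[140:260,200:335]
cv2.imwrite('pics/p1.png',np.hstack([cv2.resize(a,(400,356),interpolation=2),cv2.resize(b,(400,356),interpolation=2)])[:,:,::-1])
E
```

```text
time: 7.82
tcp_pos: [420.2, 24.5, 117.2]
tool_rot: [3.141, -0.0, 0.098]
ft_force: [-0.2, 0.0, -2.3]
gripper_width: 45.5
tx 0.0006 ty -0.0015 tz 0.1132 twist -0.0028 | t 7.83 tcp [420.2  24.5 117.2] rot [ 3.1406e+00 -1.0000e-04  9.8200e-02] q7 -1.52 F [-0.2  0.  -2.3] w 45.5
```

View pics/p1.png

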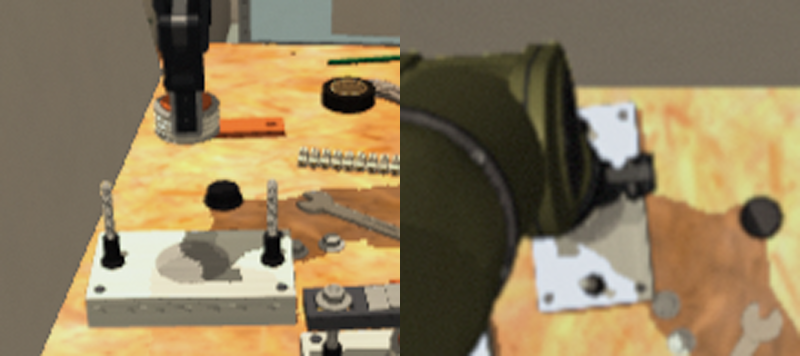

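```bash
python3 - <<'E'
from h import *
for z in(117,139,150): print(z,np.round(proj('side',(420.2,24.5+24,z)),1),np.round(proj('side',(420.2,24.5,z)),1),np.round(proj('top',(420.2,24.5-37,z)),1))
im=viewer.camera('side'); hsv=cv2.cvtColor(im,cv2.COLOR_RGB2HSV); S=hsv[:,:,1].astype(int);V=hsv[:,:,2]
m=((S<60)&(V>110)).astype(np.uint8)
m[:,:288]=0;m[:,322:]=0;m[:160]=0;m[200:]=0
r=np.argwhere(m); print(r.min(0),r.max(0)); 
for v in range(172,198,2): u=np.flatnonzero(m[v]); print(v,u.min() if len(u) else 0,u.max() if len(u) else 0,end='; ')
E
```

```text
117 [303.4 209.1] [305.4 201.8] [276.4 207.2]
139 [302.8 197. ] [304.9 189.9] [275.5 206.4]
150 [302.5 190.8] [304.6 183.8] [275.  205.9]
[160 288] [193 317]
172 288 288; 174 0 0; 176 290 291; 178 290 292; 180 290 316; 182 291 316; 184 292 317; 186 291 316; 188 290 314; 190 292 314; 192 294 309; 194 0 0; 196 0 0;
```

```bash
python3 -m inch '[{"tx":0.0,"ty":-0.0015,"tz":0.03,"twist":0.0},{"tx":0.0,"ty":-0.0015,"tz":0.06,"twist":0.0},{"tx":0.0,"ty":-0.0015,"tz":0.09,"twist":0.0},{"tx":0.0,"ty":-0.0015,"tz":0.1,"twist":0.0},{"tx":0.0,"ty":-0.0015,"tz":0.102,"twist":0.0},{"tx":0.0,"ty":-0.0015,"tz":0.102,"twist":0.0},{"tx":0.0,"ty":-0.0015,"tz":0.102,"twist":0.0}]'
python3 - <<'E'
from h import *
go(420.7,26,-24+28,0.101)
a=viewer.camera('side')[190:290,240:380]
cv2.imwrite('pics/p2.png',cv2.resize(a,(700,500),interpolation=2)[:,:,::-1])
E
```

```text
time: 8.85
tcp_pos: [423.2, 27.2, 17.9]
tool_rot: [-3.141, 0.006, 0.099]
ft_force: [-0.4, -0.2, -1.5]
gripper_width: 45.7
tx -0.0026 ty 0.0010 tz 0.0139 twist -0.0017 | t 8.85 tcp [423.2  27.2  17.9] rot [-3.1413  0.0058  0.0993] q7 -0.73 F [-0.4 -0.2 -1.5] w 45.7
```

View pics/p2.png

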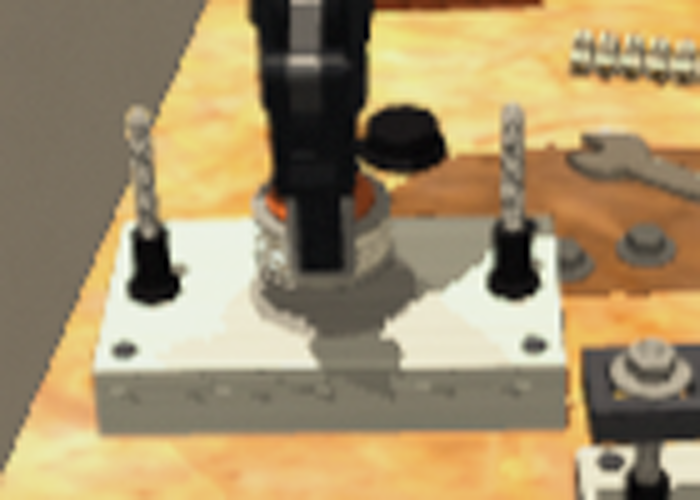

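Side view: the disc hangs about 14 mm over the seat and about 3 mm to +x of the mid-line of the studs (disc crop u 322, studs' middle 333). Measured TCP x also lags by 2.5 mm, so I'll correct and lower.

```bash
python3 -m inch '[{"tx":0.0,"ty":0.0,"tz":0.0,"twist":0.0},{"tx":0.0,"ty":0.0,"tz":0.0,"twist":0.0}]'; python3 -m inch '[{"tx":-0.0005,"ty":0.0,"tz":0.004,"twist":0.0},{"tx":-0.0005,"ty":0.0,"tz":0.007,"twist":0.0},{"tx":-0.0005,"ty":0.0,"tz":0.009,"twist":0.0},{"tx":-0.0005,"ty":0.0,"tz":0.009,"twist":0.0}]'
```

```text
time: 9.15
tcp_pos: [423.0, 27.8, 18.0]
tool_rot: [-3.141, 0.006, 0.101]
ft_force: [-0.1, 0.1, -0.6]
gripper_width: 45.3
time: 9.65
tcp_pos: [424.5, 28.1, 11.1]
tool_rot: [-3.141, 0.011, 0.1]
ft_force: [0.5, 0.1, -1.4]
gripper_width: 45.5
```

```bash
python3 - <<'E'
from h import *
print(np.round(status.read_state()['q'],3)); go(420,26,5,0.101)
E
```

```text
[-0.201  0.848  0.046  2.281 -0.999  0.043 -0.642]
tx -0.0047 ty 0.0017 tz 0.0061 twist -0.0007 | t 9.65 tcp [424.5  28.1  11.1] rot [-3.1408  0.011   0.1003] q7 -0.64 F [ 0.5  0.1 -1.4] w 45.5
```

q5 (-0.999) and q6 (0.043) are at their limits: at this short radius the wrist has folded onto the wrong branch. I'll raise the arm and see how the joints lie.

```bash
cat > q.py <<'E'
from h import *
s=status.read_state(); print('q',np.round(s['q'],3),'tcp',np.round(s['tcp_pos'],1),'rot',np.round(s['tool_rot'],3),'t',round(s['time'],2),'F',np.round(s['ft_force'],1))
E
python3 -m inch '[{"tx":0.0005,"ty":0.0,"tz":-0.04,"twist":0.0},{"tx":0.0005,"ty":0.0,"tz":-0.07,"twist":0.0},{"tx":0.0005,"ty":0.0,"tz":-0.1,"twist":0.0},{"tx":0.0005,"ty":0.0,"tz":-0.1,"twist":0.0}]' >/dev/null; python3 q.py; python3 -m inch '[{"tx":0.0,"ty":0.0,"tz":0.0,"twist":-0.18},{"tx":0.0,"ty":0.0,"tz":0.0,"twist":-0.36},{"tx":0.0,"ty":0.0,"tz":0.0,"twist":-0.54},{"tx":0.0,"ty":0.0,"tz":0.0,"twist":-0.54}]' >/dev/null; python3 q.py
```

```text
q [-0.479  0.681  0.501  2.238 -0.832  0.421 -0.758] tcp [427.   28.3 112.6] rot [-3.142  0.008  0.101] t 10.15 F [-0.6  0.6 -1.3]
q [-0.391  0.656  0.352  2.235 -0.645  0.361 -0.424] tcp [425.4  28.4 110.5] rot [-3.134  0.01   0.639] t 10.65 F [-0.7 -0.  -1.2]
```

```bash
python3 -m inch '[{"tx":0.0,"ty":0.0,"tz":0.0,"twist":-0.18},{"tx":0.0,"ty":0.0,"tz":0.0,"twist":-0.36},{"tx":0.0,"ty":0.0,"tz":0.0,"twist":-0.54},{"tx":0.0,"ty":0.0,"tz":0.0,"twist":-0.72},{"tx":0.0,"ty":0.0,"tz":0.0,"twist":-0.9},{"tx":0.0,"ty":0.0,"tz":0.0,"twist":-1.03},{"tx":0.0,"ty":0.0,"tz":0.0,"twist":-1.03},{"tx":0.0,"ty":0.0,"tz":0.0,"twist":-1.03}]' >/dev/null; python3 q.py; python3 -m inch '[{"tx":0.0,"ty":0.0,"tz":0.02,"twist":0.0},{"tx":0.0,"ty":0.0,"tz":0.04,"twist":0.0},{"tx":0.0,"ty":0.0,"tz":0.06,"twist":0.0},{"tx":0.0,"ty":0.0,"tz":0.06,"twist":0.0}]' >/dev/null; python3 q.py
```

```text
q [-0.246  0.626  0.115  2.228 -0.228  0.31   0.162] tcp [425.8  28.2 110.9] rot [-3.130e+00 -1.000e-03  1.667e+00] t 11.65 F [-1.1  0.7 -1.7]
q [-0.202  0.758  0.047  2.266 -0.251  0.136  0.18 ] tcp [424.4  28.1  50.2] rot [-3.128e+00 -1.000e-03  1.669e+00] t 12.15 F [ 0.7  0.1 -1.3]
```

Twisting the tool counter-clockwise brings q5 back towards zero. I'll keep turning (the disc is round) so that q5 becomes positive before I descend.

```bash
python3 -m inch '[{"tx":0.0,"ty":0.0,"tz":0.0,"twist":-0.18},{"tx":0.0,"ty":0.0,"tz":0.0,"twist":-0.36},{"tx":0.0,"ty":0.0,"tz":0.0,"twist":-0.54},{"tx":0.0,"ty":0.0,"tz":0.0,"twist":-0.72},{"tx":0.0,"ty":0.0,"tz":0.0,"twist":-0.9},{"tx":0.0,"ty":0.0,"tz":0.0,"twist":-1.08},{"tx":0.0,"ty":0.0,"tz":0.0,"twist":-1.26},{"tx":0.0,"ty":0.0,"tz":0.0,"twist":-1.44},{"tx":0.0,"ty":0.0,"tz":0.0,"twist":-1.57},{"tx":0.0,"ty":0.0,"tz":0.0,"twist":-1.57},{"tx":0.0,"ty":0.0,"tz":0.0,"twist":-1.57}]' >/dev/null; python3 q.py; python3 -m inch '[{"tx":0.0,"ty":0.0,"tz":0.01,"twist":0.0},{"tx":0.0,"ty":0.0,"tz":0.02,"twist":0.0},{"tx":0.0,"ty":0.0,"tz":0.028,"twist":0.0},{"tx":0.0,"ty":0.0,"tz":0.03,"twist":0.0},{"tx":0.0,"ty":0.0,"tz":0.03,"twist":0.0}]' >/dev/null; python3 q.py
```

```text
q [-0.099  0.75  -0.118  2.261  0.507  0.164  0.979] tcp [425.6  28.   51.6] rot [ 3.141 -0.01  -3.045] t 13.53 F [ 0.3 -0.3 -2. ]
q [-0.143  0.821 -0.049  2.276  0.541  0.066  0.954] tcp [424.9  28.2  21. ] rot [ 3.141 -0.012 -3.042] t 14.15 F [ 0.2 -0.5 -0.9]
```

```bash
python3 -m inch '[{"tx":0.002,"ty":-0.0005,"tz":0.0,"twist":0.0},{"tx":0.004,"ty":-0.001,"tz":0.0,"twist":0.0},{"tx":0.005,"ty":-0.0017,"tz":0.0,"twist":0.0},{"tx":0.005,"ty":-0.0017,"tz":0.003,"twist":0.0},{"tx":0.005,"ty":-0.0017,"tz":0.006,"twist":0.0},{"tx":0.005,"ty":-0.0017,"tz":0.009,"twist":0.0},{"tx":0.005,"ty":-0.0017,"tz":0.009,"twist":0.0},{"tx":0.005,"ty":-0.0017,"tz":0.009,"twist":0.0}]' >/dev/null; python3 q.py
```

```text
q [-0.136  0.841 -0.055  2.292  1.101  0.044  0.396] tcp [420.2  26.   12.4] rot [ 3.141 -0.011 -3.043] t 15.15 F [ 0.   1.1 -1. ]
```

```bash
python3 -m inch '[{"tx":0.0,"ty":0.0,"tz":0.002,"twist":0.0},{"tx":0.0,"ty":0.0,"tz":0.004,"twist":0.0},{"tx":0.0,"ty":0.0,"tz":0.005,"twist":0.0},{"tx":0.0,"ty":0.0,"tz":0.005,"twist":0.0}]' >/dev/null; python3 q.py;  python3 -m inch '[{"tx":0.0,"ty":0.0,"tz":0.001,"twist":0.0},{"tx":0.0,"ty":0.0,"tz":0.002,"twist":0.0},{"tx":0.0,"ty":0.0,"tz":0.002,"twist":0.0}]' >/dev/null; python3 q.py
```

```text
q [-0.133  0.853 -0.06   2.293  1.405  0.044  0.093] tcp [420.1  25.9   7.3] rot [ 3.141 -0.011 -3.042] t 15.65 F [-0.5 -0.1 -0.6]
q [-0.13   0.856 -0.064  2.294  1.516  0.047 -0.019] tcp [420.   26.    5.7] rot [ 3.141 -0.011 -3.043] t 16.02 F [-2.  -0.3  4. ]
```

```bash
python3 - <<'E'
from h import *
a=viewer.camera('side')[190:290,240:380]
cv2.imwrite('pics/p3.png',cv2.resize(a,(700,500),interpolation=2)[:,:,::-1])
E
```

```text
(no output)
```

View pics/p3.png

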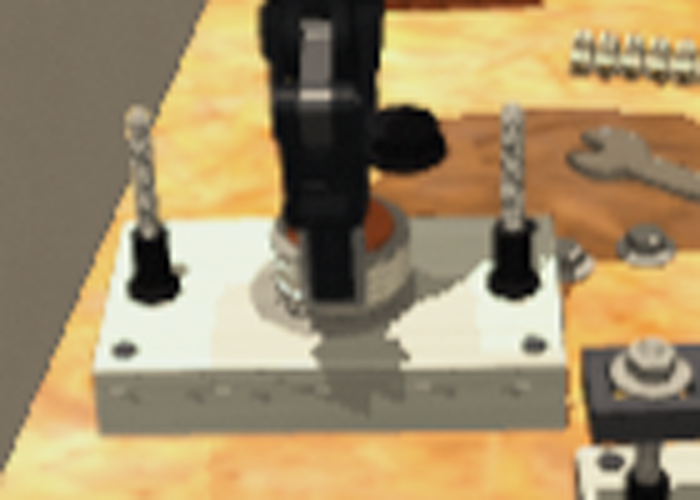

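Contact is felt at reported z 5.7. The disc sits about 2.8 mm to -x and about 1.5 mm to -y of the seat (disc crop u 342, seat centre 334). I'll lift 2 mm, shift, lower and release.

```bash
python3 -m inch '[{"tx":0.0,"ty":0.0,"tz":-0.003,"twist":0.0},{"tx":-0.0015,"ty":0.001,"tz":-0.003,"twist":0.0},{"tx":-0.003,"ty":0.0015,"tz":-0.003,"twist":0.0},{"tx":-0.003,"ty":0.0015,"tz":-0.001,"twist":0.0},{"tx":-0.003,"ty":0.0015,"tz":-0.0005,"twist":0.0},{"tx":-0.003,"ty":0.0015,"tz":0.0,"twist":0.0},{"tx":-0.003,"ty":0.0015,"tz":0.0,"twist":0.0}]' >/dev/null; python3 q.py;  python3 -m inch '[{"tx":0.0,"ty":0.0,"tz":-0.0005,"twist":0.0},{"tx":0.0,"ty":0.0,"tz":-0.0005,"twist":0.0},{"tx":0.0,"ty":0.0,"tz":-0.0005,"twist":0.0},{"tx":0.0,"ty":0.0,"tz":-0.0005,"twist":0.0}]' -0.5; python3 -m inch '[{"tx":0.0,"ty":0.0,"tz":-0.02,"twist":0.0},{"tx":0.0,"ty":0.0,"tz":-0.05,"twist":0.0},{"tx":0.0,"ty":0.0,"tz":-0.09,"twist":0.0},{"tx":0.0,"ty":0.0,"tz":-0.12,"twist":0.0},{"tx":0.0,"ty":0.0,"tz":-0.12,"twist":0.0}]' >/dev/null; python3 q.py; python3 - <<'E'
from h import *
s=status.read_state();
go(420,-246.5,70,0.133+np.pi)
im=viewer.camera('side'); lab=cv2.cvtColor(im,cv2.COLOR_RGB2LAB).astype(int);hsv=cv2.cvtColor(im,cv2.COLOR_RGB2HSV)
m=((hsv[:,:,1]>120)&(hsv[:,:,2]>60)).astype(np.uint8)*255
print('disc copper face');blobs('side',m,(290,222,325,250),54,10)
E
```

```text
q [-0.106  0.856 -0.108  2.284  1.389  0.081  0.104] tcp [423.1  27.9   5.7] rot [ 3.141 -0.01  -3.042] t 16.95 F [-0.4  0.1  6.1]
time: 17.45
tcp_pos: [422.9, 27.8, 5.6]
tool_rot: [3.141, -0.011, -3.042]
ft_force: [0.3, 0.1, 0.5]
gripper_width: 64.0
q [ 0.235  0.644 -0.64   2.195  0.761  0.542  0.68 ] tcp [425.5  27.8 127.2] rot [ 3.14  -0.007 -3.044] t 18.07 F [ 0.5  0.1 -0.8]
tx 0.0323 ty -0.2725 tz 0.0572 twist -0.0350 | t 18.07 tcp [425.5  27.8 127.2] rot [ 3.1405 -0.007  -3.0435] q7 0.68 F [ 0.5  0.1 -0.8] w 64.0
disc copper face
(290, 222) area 451.0 centre [422.6  15.3] size [61.5 60.4] ang 4.1
```

```bash
python3 -m inch '[{"tx":0.005,"ty":-0.04,"tz":0.0,"twist":-0.035},{"tx":0.01,"ty":-0.09,"tz":0.0,"twist":-0.035},{"tx":0.017,"ty":-0.14,"tz":0.0,"twist":-0.035},{"tx":0.023,"ty":-0.19,"tz":0.02,"twist":-0.035},{"tx":0.029,"ty":-0.24,"tz":0.04,"twist":-0.035},{"tx":0.032,"ty":-0.2725,"tz":0.06,"twist":-0.035},{"tx":0.032,"ty":-0.2725,"tz":0.08,"twist":-0.035},{"tx":0.032,"ty":-0.2725,"tz":0.08,"twist":-0.035}]' -0.5 >/dev/null; python3 q.py; python3 - <<'E'
from h import *
go(421,-246.5,-18.5,0.133+np.pi)
im=viewer.camera('top'); lab=cv2.cvtColor(im,cv2.COLOR_RGB2LAB).astype(int);hsv=cv2.cvtColor(im,cv2.COLOR_RGB2HSV)
m=((hsv[:,:,1]>100)&(hsv[:,:,2]>60)).astype(np.uint8)*255
print('disc copper face');blobs('top',m,(246,186,282,228),54,10)
m=((hsv[:,:,1]<50)&(hsv[:,:,2]>110)).astype(np.uint8)*255
blobs('top',m,(236,165,290,248),28)
a=viewer.camera('side')[140:290,240:440]; b=im[170:250,235:315]
cv2.imwrite('pics/c1.png',np.hstack([cv2.resize(a,(400,300),interpolation=2),cv2.resize(b,(300,300),interpolation=2)])[:,:,::-1])
E
```

```text
q [ 0.773  0.844 -0.561  2.081  0.954  0.515  1.189] tcp [ 416.5 -246.    43.7] rot [ 3.138 -0.015 -3.007] t 19.12 F [-0.1  0.7  0.4]
tx -0.0044 ty -0.0011 tz 0.0622 twist 0.0016 | t 19.12 tcp [ 416.5 -246.    43.7] rot [ 3.1382 -0.0155 -3.007 ] q7 1.19 F [-0.1  0.7  0.4] w 64.1
disc copper face
(246, 186) area 153.5 centre [423.3  28.6] size [32.3 30.4] ang 44.4
(236, 165) area 2578.5 centre [417.2  22.8] size [170.4  98.8] ang 5.8
```

View pics/c1.png

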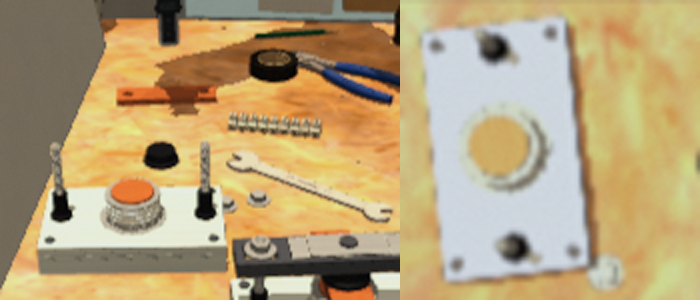

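The disc stands on its seat; top view puts it within about 1–2 mm of the middle. The gripper hangs over the copper bar (side (322,187)). Descending to grip the bar.

```bash
python3 -m inch '[{"tx":-0.0044,"ty":-0.001,"tz":0.02,"twist":0.0},{"tx":-0.0044,"ty":-0.001,"tz":0.04,"twist":0.0},{"tx":-0.0044,"ty":-0.001,"tz":0.055,"twist":0.0},{"tx":-0.0044,"ty":-0.001,"tz":0.061,"twist":0.0},{"tx":-0.0044,"ty":-0.001,"tz":0.061,"twist":0.0},{"tx":-0.0044,"ty":-0.001,"tz":0.061,"twist":0.0}]' -0.5 >/dev/null; python3 q.py; python3 -m inch '[{"tx":0.0,"ty":0.0,"tz":0.0,"twist":0.0},{"tx":0.0,"ty":0.0,"tz":0.0,"twist":0.0},{"tx":0.0,"ty":0.0,"tz":0.0,"twist":0.0},{"tx":0.0,"ty":0.0,"tz":0.0,"twist":0.0},{"tx":0.0,"ty":0.0,"tz":0.0,"twist":0.0}]' 1; python3 q.py
```

```text
q [ 0.688  0.938 -0.425  2.085  1.125  0.383  1.034] tcp [ 422.8 -247.   -14.5] rot [ 3.141 -0.01  -3.007] t 19.98 F [ 0.5 -0.   0.8]
time: 20.6
tcp_pos: [422.3, -247.0, -15.2]
tool_rot: [3.14, -0.011, -3.007]
ft_force: [-0.2, -0.3, 0.2]
gripper_width: 0.0
q [ 0.688  0.94  -0.424  2.086  1.125  0.383  1.034] tcp [ 422.3 -247.   -15.2] rot [ 3.14  -0.011 -3.007] t 20.6 F [-0.2 -0.3  0.2]
```

The jaws shut on nothing, so the tips are still above 8 mm and the height bias is larger than I thought. I'll touch the bar's top with the shut fingers to calibrate z.

```bash
for i in 1 2 3; do python3 -m inch '[{"tx":0.0,"ty":0.0,"tz":0.001,"twist":0.0},{"tx":0.0,"ty":0.0,"tz":0.002,"twist":0.0},{"tx":0.0,"ty":0.0,"tz":0.002,"twist":0.0}]' | grep -E 'tcp_pos|force'; done
```

```text
tcp_pos: [422.2, -246.9, -17.3]
ft_force: [0.4, 0.4, 0.1]
tcp_pos: [422.2, -247.0, -19.3]
ft_force: [-0.1, 1.1, -0.0]
tcp_pos: [422.2, -247.0, -21.3]
ft_force: [0.6, -0.3, -0.2]
```

```bash
for i in 1 2 3 4; do python3 -m inch '[{"tx":0.0,"ty":0.0,"tz":0.001,"twist":0.0},{"tx":0.0,"ty":0.0,"tz":0.001,"twist":0.0}]' | grep -E 'tcp_pos|force'; done
```

```text
tcp_pos: [422.2, -247.0, -22.2]
ft_force: [-1.3, 0.4, -0.6]
tcp_pos: [422.3, -247.0, -23.0]
ft_force: [-1.3, 0.5, 2.9]
tcp_pos: [422.3, -247.0, -23.1]
ft_force: [-2.5, 0.8, 13.5]
tcp_pos: [422.3, -247.0, -23.2]
ft_force: [-4.4, 0.9, 24.6]
```

Contact at reported z -22.8 on the 8 mm bar, so true z = reported + 30.8. I'll back off, open to about 50 mm, go down and grip.

```bash
python3 -m inch '[{"tx":0.0,"ty":0.0,"tz":-0.01,"twist":0.0},{"tx":0.0,"ty":0.0,"tz":-0.014,"twist":0.0},{"tx":0.0,"ty":0.0,"tz":-0.014,"twist":0.0},{"tx":0.0,"ty":0.0,"tz":-0.014,"twist":0.0}]' -0.25 | grep -E "tcp_pos|wid"; python3 -m inch '[{"tx":0.0,"ty":0.0,"tz":0.008,"twist":0.0},{"tx":0.0,"ty":0.0,"tz":0.014,"twist":0.0},{"tx":0.0,"ty":0.0,"tz":0.018,"twist":0.0},{"tx":0.0,"ty":0.0,"tz":0.018,"twist":0.0}]' -0.25;  python3 -m inch '[{"tx":0.0,"ty":0.0,"tz":0.0,"twist":0.0},{"tx":0.0,"ty":0.0,"tz":0.0,"twist":0.0},{"tx":0.0,"ty":0.0,"tz":0.0,"twist":0.0},{"tx":0.0,"ty":0.0,"tz":0.0,"twist":0.0}]' 1; python3 q.py
```

```text
tcp_pos: [422.2, -246.9, -11.5]
gripper_width: 53.3
time: 23.72
tcp_pos: [421.9, -246.8, -29.6]
tool_rot: [3.14, -0.012, -3.007]
ft_force: [0.6, -0.8, 0.4]
gripper_width: 53.3
time: 24.22
tcp_pos: [422.3, -246.7, -28.7]
tool_rot: [3.14, -0.01, -3.007]
ft_force: [-1.7, 0.9, 5.6]
gripper_width: 27.7
q [ 0.666  0.961 -0.387  2.087  1.173  0.347  0.988] tcp [ 422.3 -246.7  -28.7] rot [ 3.14  -0.01  -3.007] t 24.23 F [-1.7  0.9  5.6]
```

Gripped (27.7 mm; the reading runs about 2.4 mm low). I'll carry it over the heat sink, turning it square to the studs.

```bash
python3 -m inch '[{"tx":0.0,"ty":0.0,"tz":-0.01,"twist":0.0},{"tx":0.0,"ty":0.0,"tz":-0.04,"twist":0.0},{"tx":0.0,"ty":0.0,"tz":-0.08,"twist":0.0},{"tx":-0.002,"ty":0.02,"tz":-0.12,"twist":0.15},{"tx":-0.007,"ty":0.055,"tz":-0.135,"twist":0.3},{"tx":-0.012,"ty":0.095,"tz":-0.135,"twist":0.45},{"tx":-0.018,"ty":0.135,"tz":-0.135,"twist":0.6},{"tx":-0.023,"ty":0.175,"tz":-0.135,"twist":0.75},{"tx":-0.028,"ty":0.215,"tz":-0.135,"twist":0.9},{"tx":-0.032,"ty":0.245,"tz":-0.135,"twist":1.05},{"tx":-0.035,"ty":0.265,"tz":-0.135,"twist":1.2},{"tx":-0.035,"ty":0.271,"tz":-0.135,"twist":1.35},{"tx":-0.035,"ty":0.271,"tz":-0.135,"twist":1.5},{"tx":-0.035,"ty":0.271,"tz":-0.135,"twist":1.6},{"tx":-0.035,"ty":0.271,"tz":-0.135,"twist":1.604},{"tx":-0.035,"ty":0.271,"tz":-0.135,"twist":1.604}]' >/dev/null; python3 q.py; python3 - <<'E'
from h import *
go(421,26.5,30,0.101+np.pi/2)
E
```

```text
q [-0.074  0.629 -0.15   2.235  0.288  0.306 -0.369] tcp [422.   26.3 105.9] rot [-3.131e+00 -1.000e-03  1.673e+00] t 26.23 F [ 0.2 -1.  -3.5]
tx 0.0003 ty -0.0010 tz 0.0759 twist 0.0016 | t 26.23 tcp [422.   26.3 105.9] rot [-3.1305e+00 -1.0000e-03  1.6734e+00] q7 -0.37 F [ 0.2 -1.  -3.5] w 27.7
```

```bash
python3 -m inch '[{"tx":0.0,"ty":-0.001,"tz":0.03,"twist":0.0},{"tx":0.0,"ty":-0.001,"tz":0.055,"twist":0.0},{"tx":0.0,"ty":-0.001,"tz":0.07,"twist":0.0},{"tx":0.0,"ty":-0.001,"tz":0.073,"twist":0.0},{"tx":0.0,"ty":-0.001,"tz":0.073,"twist":0.0}]' >/dev/null; python3 q.py; python3 - <<'E'
from h import *
a=viewer.camera('side')[190:290,240:380];b=viewer.camera('top')[165:255,215:315]
cv2.imwrite('pics/c2.png',np.hstack([cv2.resize(a,(490,350),interpolation=2),cv2.resize(b,(300,270)) if 0 else cv2.copyMakeBorder(cv2.resize(b,(310,279),interpolation=2),0,71,0,0,0)])[:,:,::-1])
for n,X in dict(nearL=(436-6,26.5+56,62),centretop=(421,26.5,62)).items(): print(n,np.round(proj('side',X),1))
for s in(-1,1): print(np.round(proj('side',(421+s*15-5.6,26.5+56,62+8-2)),1),np.round(proj('top',(421+5.6,26.5-56,68)),1))
E
```

```text
q [-0.146  0.793 -0.039  2.286  0.34   0.078 -0.412] tcp [420.4  26.2  32.9] rot [-3.131e+00 -1.000e-03  1.672e+00] t 26.85 F [-0.4 -0.1 -2. ]
nearL [295.7 249.6]
centretop [306.  230.8]
[314.1 247.3] [285.9 205.9]
[295.3 246.5] [285.9 205.9]
```

View pics/c2.png

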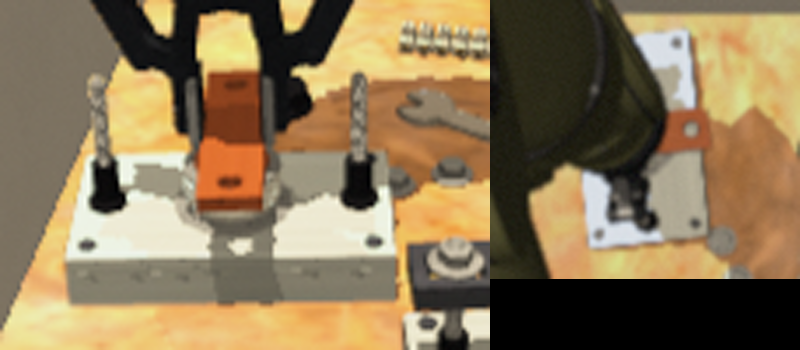

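The bar hangs square across the studs and about 2–2.5 mm to -x (near-end corners (296.3,247) and (315.7,247), expected (295.3) and (314.1)). I'll shift by +2.5 mm and lower to contact.

```bash
python3 -m inch '[{"tx":0.0,"ty":0.0015,"tz":0.002,"twist":0.0},{"tx":0.0,"ty":0.003,"tz":0.004,"twist":0.0},{"tx":0.0,"ty":0.003,"tz":0.006,"twist":0.0},{"tx":0.0,"ty":0.003,"tz":0.006,"twist":0.0}]' >/dev/null; python3 q.py; for i in 1 2; do python3 -m inch '[{"tx":0.0,"ty":0.0,"tz":0.0008,"twist":0.0},{"tx":0.0,"ty":0.0,"tz":0.0008,"twist":0.0}]' |grep -E 'tcp_pos|force'; done
```

```text
q [-0.149  0.808 -0.034  2.28   0.344  0.069 -0.415] tcp [423.1  26.5  26.6] rot [-3.130e+00 -1.000e-03  1.672e+00] t 27.45 F [ 0.  -0.1 -2.6]
tcp_pos: [423.1, 26.5, 25.9]
ft_force: [-0.1, 0.7, -1.9]
tcp_pos: [423.2, 26.4, 25.4]
ft_force: [-0.7, -0.1, 2.7]
```

```bash
python3 -m inch '[{"tx":0.0,"ty":0.0,"tz":0.0005,"twist":0.0},{"tx":0.0,"ty":0.0,"tz":0.0005,"twist":0.0}]' |grep -E 'tcp_pos|force';  python3 -m inch '[{"tx":0.0,"ty":0.0,"tz":0.0,"twist":0.0},{"tx":0.0,"ty":0.0,"tz":0.0,"twist":0.0},{"tx":0.0,"ty":0.0,"tz":0.0,"twist":0.0}]' 0.0; python3 -m inch '[{"tx":0.0,"ty":0.0,"tz":-0.01,"twist":0.0},{"tx":0.0,"ty":0.0,"tz":-0.03,"twist":0.0},{"tx":0.0,"ty":0.0,"tz":-0.06,"twist":0.0},{"tx":0.0,"ty":0.0,"tz":-0.09,"twist":0.0},{"tx":0.0,"ty":0.0,"tz":-0.1,"twist":0.0},{"tx":0.0,"ty":0.0,"tz":-0.1,"twist":0.0}]' >/dev/null; python3 q.py; python3 - <<'E'
from h import *
go(411.5,-110,30,0.101+np.pi/2)
E
```

```text
tcp_pos: [423.2, 26.4, 25.3]
ft_force: [-1.1, -0.2, 8.9]
time: 28.58
tcp_pos: [423.2, 26.5, 24.5]
tool_rot: [-3.131, -0.001, 1.672]
ft_force: [0.3, -0.8, 0.1]
gripper_width: 42.5
q [-0.045  0.591 -0.193  2.211  0.292  0.372 -0.379] tcp [424.6  26.5 125.1] rot [-3.132e+00 -1.000e-03  1.671e+00] t 29.32 F [-0.5 -0.2 -0. ]
tx -0.1345 ty -0.0268 tz 0.0951 twist -0.0003 | t 29.32 tcp [424.6  26.5 125.1] rot [-3.1321e+00 -8.0000e-04  1.6715e+00] q7 -0.38 F [-0.5 -0.2 -0. ] w 42.9
```

```bash
python3 - <<'E'
from h import *
from scipy.optimize import least_squares
cs={}
for n,roi in dict(top=(305,195,340,230),side=(305,200,338,230)).items():
    im=viewer.camera(n); V=im.max(2).astype(int); x0,y0,x1,y1=roi
    m=(V[y0:y1,x0:x1]<90).astype(np.uint8); k,lb,st,ct=cv2.connectedComponentsWithStats(m); i=1+st[1:,4].argmax()
    cs[n]=(st[i,:4]+[x0,y0,0,0],ct[i]+[x0,y0]); print(n,cs[n],st[i,4])
for z in (0,4,14): print(z,np.round(ray('top',cs['top'][1],z),1),np.round(ray('side',cs['side'][1],z),1))
f=lambda p:np.r_[proj('top',(p[0],p[1],8))-cs['top'][1],proj('side',(p[0],p[1],7))-cs['side'][1]]
print(np.round(least_squares(f,[410,-110]).x,1))
E
python3 -m inch '[{"tx":-0.02,"ty":0.0,"tz":0.0,"twist":-0.17},{"tx":-0.05,"ty":-0.005,"tz":0.0,"twist":-0.34},{"tx":-0.08,"ty":-0.01,"tz":0.0,"twist":-0.51},{"tx":-0.11,"ty":-0.015,"tz":0.0,"twist":-0.68},{"tx":-0.13,"ty":-0.02,"tz":0.02,"twist":-0.85},{"tx":-0.1345,"ty":-0.0268,"tz":0.03,"twist":-1.02},{"tx":-0.1345,"ty":-0.0268,"tz":0.04,"twist":-1.19},{"tx":-0.1345,"ty":-0.0268,"tz":0.05,"twist":-1.36},{"tx":-0.1345,"ty":-0.0268,"tz":0.06,"twist":-1.5},{"tx":-0.1345,"ty":-0.0268,"tz":0.07,"twist":-1.57},{"tx":-0.1345,"ty":-0.0268,"tz":0.08,"twist":-1.57},{"tx":-0.1345,"ty":-0.0268,"tz":0.08,"twist":-1.57}]' -0.25 >/dev/null; python3 q.py; python3 - <<'E'
from h import *
go(411.5,-110,-25.4,0.101+np.pi)
E
```

```text
top (array([315, 207,  14,  14]), array([321.28187919, 213.00671141])) 149
side (array([314, 211,  15,  14]), array([320.53757225, 217.80346821])) 173
0 [ 414.1 -108.5    0. ] [ 413.3 -119.9    0. ]
4 [ 413.8 -108.5    4. ] [ 412.5 -113.3    4. ]
14 [ 413.1 -108.5   14. ] [410.5 -96.7  14. ]
[ 412.6 -108.5]
q [ 0.401  0.789 -0.403  2.26   1.1    0.319  0.698] tcp [ 409.1 -109.6   43.5] rot [ 3.14  -0.014 -3.041] t 30.93 F [ 0.2 -0.5 -0. ]
tx -0.0024 ty -0.0006 tz 0.0689 twist -0.0001 | t 30.93 tcp [ 409.1 -109.6   43.5] rot [ 3.1399 -0.0144 -3.0407] q7 0.7 F [ 0.2 -0.5 -0. ] w 53.1
```

```bash
python3 -m inch '[{"tx":-0.002,"ty":0.001,"tz":0.02,"twist":0.0},{"tx":-0.003,"ty":0.001,"tz":0.04,"twist":0.0},{"tx":-0.003,"ty":0.001,"tz":0.055,"twist":0.0},{"tx":-0.003,"ty":0.001,"tz":0.062,"twist":0.0},{"tx":-0.003,"ty":0.001,"tz":0.062,"twist":0.0}]' -0.25 >/dev/null; python3 q.py; python3 - <<'E'
from h import *
go(412.6,-108.5,-25.4,0.101+np.pi)
E
```

```text
q [ 0.291  0.915 -0.232  2.273  1.683  0.186  0.132] tcp [ 412.1 -108.5  -17.8] rot [ 3.14  -0.012 -3.041] t 31.55 F [ 0.4 -0.1  0.1]
tx -0.0005 ty -0.0001 tz 0.0076 twist -0.0008 | t 31.55 tcp [ 412.1 -108.5  -17.8] rot [ 3.1399 -0.0121 -3.0414] q7 0.13 F [ 0.4 -0.1  0.1] w 53.7
```

```bash
python3 -m inch '[{"tx":-0.0005,"ty":0.0,"tz":0.005,"twist":0.0},{"tx":-0.0005,"ty":0.0,"tz":0.0075,"twist":0.0},{"tx":-0.0005,"ty":0.0,"tz":0.0075,"twist":0.0}]' -0.25 >/dev/null; python3 -m inch '[{"tx":0.0,"ty":0.0,"tz":0.0,"twist":0.0},{"tx":0.0,"ty":0.0,"tz":0.0,"twist":0.0},{"tx":0.0,"ty":0.0,"tz":0.0,"twist":0.0},{"tx":0.0,"ty":0.0,"tz":0.0,"twist":0.0}]' 1; python3 -m inch '[{"tx":0.0,"ty":0.0,"tz":-0.01,"twist":0.0},{"tx":0.0,"ty":0.0,"tz":-0.04,"twist":0.0},{"tx":0.0,"ty":0.0,"tz":-0.08,"twist":0.0},{"tx":0.0,"ty":0.0,"tz":-0.12,"twist":0.0},{"tx":0.0,"ty":0.0,"tz":-0.14,"twist":0.0},{"tx":0.0,"ty":0.0,"tz":-0.14,"twist":0.0}]' >/dev/null; python3 - <<'E'
from h import *
go(421.5,26.3,36,0.101+np.pi)
im=viewer.camera('top'); lab=cv2.cvtColor(im,cv2.COLOR_RGB2LAB).astype(int)
hsv=cv2.cvtColor(im,cv2.COLOR_RGB2HSV); m=((hsv[:,:,1]>95)&(hsv[:,:,2]>60)).astype(np.uint8)*255
print('cu on sink');
for r in((246,186,282,228),(238,195,288,222)): blobs('top',m,r,62,30)
E
```

```text
time: 32.42
tcp_pos: [413.0, -108.7, -24.2]
tool_rot: [3.141, -0.01, -3.041]
ft_force: [0.0, -0.0, 4.7]
gripper_width: 26.8
tx -0.0195 ty 0.1341 tz 0.0806 twist -0.0018 | t 33.17 tcp [ 415.3 -109.1  116.6] rot [-3.1415 -0.0076 -3.0424] q7 0.97 F [-0.8 -1.  -1.1] w 26.6
cu on sink
(246, 186) area 420.0 centre [422.5  21.2] size [33.9 81.7] ang 4.9
(238, 195) area 701.5 centre [423.3  23.8] size [110.9  58.7] ang 89.1
```

```bash
python3 -m inch '[{"tx":-0.005,"ty":0.03,"tz":0.0,"twist":0.0},{"tx":-0.01,"ty":0.07,"tz":0.0,"twist":0.0},{"tx":-0.015,"ty":0.11,"tz":0.0,"twist":0.0},{"tx":-0.0195,"ty":0.134,"tz":0.0,"twist":0.0},{"tx":-0.0195,"ty":0.134,"tz":0.02,"twist":0.0},{"tx":-0.0195,"ty":0.134,"tz":0.05,"twist":0.0},{"tx":-0.0195,"ty":0.134,"tz":0.068,"twist":0.0},{"tx":-0.0195,"ty":0.134,"tz":0.07,"twist":0.0},{"tx":-0.0195,"ty":0.134,"tz":0.07,"twist":0.0}]' >/dev/null; python3 q.py; python3 - <<'E'
from h import *
go(421.5,26.3,38.5,0.101+np.pi)
a=viewer.camera('side')[190:290,240:380];b=viewer.camera('top')[165:255,215:315]
cv2.imwrite('pics/k1.png',np.hstack([cv2.resize(a,(490,350),interpolation=2),cv2.copyMakeBorder(cv2.resize(b,(310,279),interpolation=2),0,71,0,0,0)])[:,:,::-1])
z=status.read_state()['tcp_pos'][2]+24.2
for X in((421,26.3,z),(421,26.3+18,z),(421-18,26.3,z),(421+18,26.3,z),(421,26.3,62),(421-5.6,82.2,62)): print(np.round((proj('side',X)-[240,190])*3.5))
E
```

```text
q [ 0.027  0.775 -0.32   2.274  1.044  0.256  0.433] tcp [419.3  26.6  44.9] rot [ 3.141 -0.012 -3.041] t 34.35 F [ 0.3 -0.1  0.8]
tx -0.0022 ty -0.0006 tz 0.0064 twist -0.0002 | t 34.35 tcp [419.3  26.6  44.9] rot [ 3.1413 -0.0121 -3.0408] q7 0.43 F [ 0.3 -0.1  0.8] w 26.8
[231. 129.]
[225. 149.]
[268. 130.]
[194. 128.]
[231. 143.]
[227. 210.]
```

View pics/k1.png

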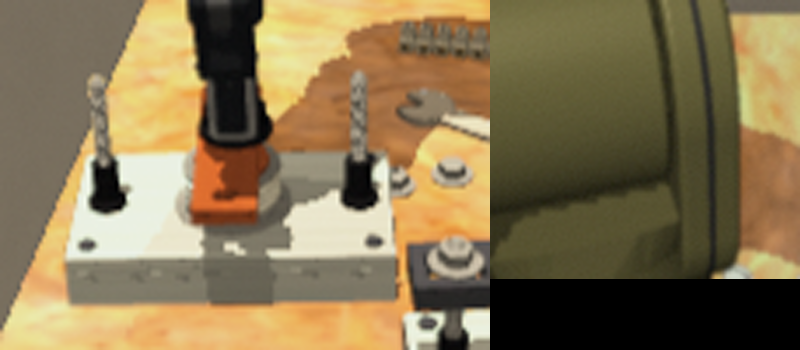

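The pad hangs over the bar's middle and 2 mm to -x (flange centre crop u 235.5, expected 231), matching the TCP lag. The bar lies square. I'll shift and lower.

```bash
python3 -m inch '[{"tx":-0.001,"ty":0.0,"tz":0.002,"twist":0.0},{"tx":-0.0024,"ty":-0.0003,"tz":0.004,"twist":0.0},{"tx":-0.0024,"ty":-0.0003,"tz":0.006,"twist":0.0},{"tx":-0.0024,"ty":-0.0003,"tz":0.006,"twist":0.0}]' >/dev/null; python3 q.py; for i in 1 2 3; do python3 -m inch '[{"tx":0.0,"ty":0.0,"tz":0.0007,"twist":0.0},{"tx":0.0,"ty":0.0,"tz":0.0007,"twist":0.0}]' |grep -E 'tcp_pos|force'; done
```

```text
q [ 0.015  0.787 -0.299  2.271  1.064  0.239  0.418] tcp [422.   26.5  39. ] rot [ 3.141 -0.011 -3.041] t 34.95 F [0.1 0.1 0.5]
tcp_pos: [422.0, 26.6, 38.4]
ft_force: [-0.1, 0.8, -0.4]
tcp_pos: [422.0, 26.6, 37.8]
ft_force: [-0.4, -0.9, 2.3]
tcp_pos: [422.1, 26.5, 37.7]
ft_force: [-1.0, -0.4, 10.7]
```

```bash
python3 -m inch '[{"tx":0.0,"ty":0.0,"tz":-0.0003,"twist":0.0},{"tx":0.0,"ty":0.0,"tz":-0.0003,"twist":0.0},{"tx":0.0,"ty":0.0,"tz":-0.0003,"twist":0.0}]' 0.0|grep -E 'force|width'; python3 -m inch '[{"tx":0.0,"ty":0.0,"tz":-0.01,"twist":0.0},{"tx":0.0,"ty":0.0,"tz":-0.03,"twist":0.0},{"tx":0.0,"ty":0.0,"tz":-0.06,"twist":0.0},{"tx":0.0,"ty":0.0,"tz":-0.08,"twist":0.0},{"tx":0.0,"ty":0.0,"tz":-0.08,"twist":0.0}]' >/dev/null; python3 q.py; python3 - <<'E'
from h import *
go(428.7,171.3,30,0.033+np.pi)
im=viewer.camera('side'); hsv=cv2.cvtColor(im,cv2.COLOR_RGB2HSV); S=hsv[:,:,1].astype(int);V=hsv[:,:,2].astype(int)
m=((V<75)).astype(np.uint8); x0,y0,x1,y1=226,298,352,335
pts=np.argwhere(m[y0:y1,x0:x1])[:,::-1]+[x0,y0]; r=cv2.minAreaRect(pts.astype(np.float32)); print('clamp side px',r)
for s in(-80,80): print(s,proj('side',(428.2+s,171.3+s*.033,6)))
m=cv2.morphologyEx(((S<60)*255).astype(np.uint8),cv2.MORPH_OPEN,np.ones((2,2)))
blobs('side',m,(226,298,352,335),12)
E
```

```text
ft_force: [0.3, -0.0, -0.6]
gripper_width: 42.8
q [ 0.208  0.653 -0.596  2.208  0.773  0.506  0.675] tcp [423.7  26.6 118.2] rot [ 3.14  -0.008 -3.042] t 36.7 F [ 0.9  0.1 -0.6]
tx -0.0193 ty 0.1435 tz 0.0882 twist 0.0664 | t 36.7 tcp [423.7  26.6 118.2] rot [ 3.1405 -0.0084 -3.0422] q7 0.68 F [ 0.9  0.1 -0.6] w 43.1
clamp side px ((288.2003173828125, 317.52569580078125), (108.22027587890625, 16.39147186279297), 2.095252752304077)
-80 [343.94893996 317.48502076]
80 [236.33992197 313.78601011]
(226, 298) area 1902.5 centre [427.3 179.7] size [157.8  39.5] ang 1.8
(226, 298) area 84.0 centre [522.3 169.6] size [14.  45.5] ang 4.6
```

```bash
python3 -m inch '[{"tx":-0.005,"ty":0.03,"tz":0.0,"twist":0.03},{"tx":-0.01,"ty":0.07,"tz":0.0,"twist":0.066},{"tx":-0.015,"ty":0.11,"tz":0.02,"twist":0.066},{"tx":-0.0195,"ty":0.1435,"tz":0.04,"twist":0.066},{"tx":-0.0195,"ty":0.1435,"tz":0.08,"twist":0.066},{"tx":-0.0195,"ty":0.1435,"tz":0.11,"twist":0.066},{"tx":-0.0195,"ty":0.1435,"tz":0.12,"twist":0.066},{"tx":-0.0195,"ty":0.1435,"tz":0.12,"twist":0.066},{"tx":-0.0195,"ty":0.1435,"tz":0.12,"twist":0.066}]' -0.4 >/dev/null; python3 q.py; python3 - <<'E'
from h import *
go(428.7,171.3,-28.7,0.033+np.pi)
E
```

```text
q [-0.342  0.883 -0.221  2.177  1.013  0.196  0.115] tcp [426.4 171.2  -2.8] rot [-3.141 -0.011 -3.107] t 37.88 F [-1.  -0.3 -0.2]
tx -0.0023 ty -0.0000 tz 0.0259 twist 0.0015 | t 37.88 tcp [426.4 171.2  -2.8] rot [-3.1414 -0.0113 -3.1071] q7 0.12 F [-1.  -0.3 -0.2] w 59.8
```

```bash
python3 -m inch '[{"tx":-0.001,"ty":0.0,"tz":0.01,"twist":0.0},{"tx":-0.0023,"ty":0.0,"tz":0.018,"twist":0.0},{"tx":-0.0023,"ty":0.0,"tz":0.024,"twist":0.0},{"tx":-0.0023,"ty":0.0,"tz":0.0255,"twist":0.0},{"tx":-0.0023,"ty":0.0,"tz":0.0255,"twist":0.0}]' -0.4 |grep -E 'pos|force'; python3 -m inch '[{"tx":0.0,"ty":0.0,"tz":0.0,"twist":0.0},{"tx":0.0,"ty":0.0,"tz":0.0,"twist":0.0},{"tx":0.0,"ty":0.0,"tz":0.0,"twist":0.0},{"tx":0.0,"ty":0.0,"tz":0.0,"twist":0.0},{"tx":0.0,"ty":0.0,"tz":0.0,"twist":0.0}]' 1; python3 -m inch '[{"tx":0.0,"ty":0.0,"tz":-0.01,"twist":0.0},{"tx":0.0,"ty":0.0,"tz":-0.04,"twist":0.0},{"tx":0.0,"ty":0.0,"tz":-0.08,"twist":0.0},{"tx":0.0,"ty":0.0,"tz":-0.12,"twist":0.0},{"tx":0.0,"ty":0.0,"tz":-0.15,"twist":-0.066},{"tx":0.0,"ty":0.0,"tz":-0.15,"twist":-0.066}]' >/dev/null; python3 q.py; python3 - <<'E'
from h import *
go(421.5,26.3,90,0.101+np.pi)
im=viewer.camera('top'); hsv=cv2.cvtColor(im,cv2.COLOR_RGB2HSV)
V=im.max(2).astype(int)
print('pad on bar'); blobs('top',((V<90)*255).astype(np.uint8),(250,192,276,226),76,20); blobs('top',((V<90)*255).astype(np.uint8),(250,172,280,248),100,3)
E
```

```text
tcp_pos: [428.6, 171.3, -28.3]
ft_force: [0.7, -0.5, 0.5]
time: 39.12
tcp_pos: [428.8, 171.9, -27.7]
tool_rot: [3.14, -0.01, -3.107]
ft_force: [-0.3, 1.5, 5.1]
gripper_width: 28.2
q [-0.073  0.686 -0.644  2.094  0.726  0.601  0.436] tcp [431.4 171.6 123.2] rot [ 3.139 -0.008 -3.043] t 39.88 F [ 0.2  0.2 -2.4]
tx 0.0242 ty -0.1436 tz 0.0332 twist -0.0020 | t 39.88 tcp [431.4 171.6 123.2] rot [ 3.1394 -0.0076 -3.0426] q7 0.44 F [ 0.2  0.2 -2.4] w 28.2
pad on bar
(250, 192) area 251.5 centre [411.1  29.9] size [40.  53.3] ang 89.8
(250, 172) area 442.0 centre [385.7  27. ] size [39.2 99.8] ang 89.8
(250, 172) area 25.5 centre [359.3  14.2] size [13. 13.] ang 89.2
(250, 172) area 22.0 centre [476.2  24.5] size [13.1 11. ] ang 89.1
```

Clamp bar held. I'll carry it above the stud tips and look.

```bash
python3 -m inch '[{"tx":0.003,"ty":-0.02,"tz":0.0,"twist":0.0},{"tx":0.009,"ty":-0.055,"tz":0.0,"twist":0.0},{"tx":0.015,"ty":-0.09,"tz":0.0,"twist":0.0},{"tx":0.021,"ty":-0.125,"tz":0.0,"twist":0.0},{"tx":0.024,"ty":-0.1436,"tz":0.0,"twist":0.0},{"tx":0.024,"ty":-0.1436,"tz":0.01,"twist":0.0},{"tx":0.024,"ty":-0.1436,"tz":0.03,"twist":0.0},{"tx":0.024,"ty":-0.1436,"tz":0.04,"twist":0.0},{"tx":0.024,"ty":-0.1436,"tz":0.04,"twist":0.0},{"tx":0.024,"ty":-0.1436,"tz":0.04,"twist":0.0}]' >/dev/null; python3 q.py; python3 - <<'E'
from h import *
go(421.5,26.3,48.5,0.099+np.pi)
np.save('/tmp/k.npy',viewer.camera('side'))
a=np.load('/tmp/k.npy')[180:290,240:380]
cv2.imwrite('pics/k2.png',cv2.resize(a,(763,600),interpolation=2)[:,:,::-1])
s=status.read_state(); b=s['tcp_pos'][2]+27.7; c,sn=np.cos(.099),np.sin(.099); k=np.array([763/140,600/110])
for nm,x,y,z in(('L bot',80,15,b),('R bot',-80,15,b),('L top',80,15,b+12),('R top',-80,15,b+12),('studL',62,0,100),('studR',-62,0,100),('slotLtop',62,0,b+12),('slotRtop',-62,0,b+12)):
    X=(421.5+c*x-sn*y,26.3+sn*x+c*y,z); print(nm,np.round((proj('side',X)-[240,180])*k))
E
```

```text
q [ 0.154  0.719 -0.522  2.246  0.931  0.417  0.527] tcp [420.2  27.   81.6] rot [ 3.14  -0.011 -3.04 ] t 41.17 F [ 0.1 -0.4 -1.8]
tx -0.0012 ty -0.0009 tz 0.0331 twist 0.0024 | t 41.17 tcp [420.2  27.   81.6] rot [ 3.1403 -0.0114 -3.0402] q7 0.53 F [ 0.1 -0.4 -1.8] w 28.1
L bot [ 81. 173.]
R bot [621. 164.]
L top [ 77. 138.]
R top [621. 128.]
studL [150. 174.]
studR [558. 167.]
slotLtop [144. 112.]
slotRtop [558. 105.]
```

View pics/k2.png

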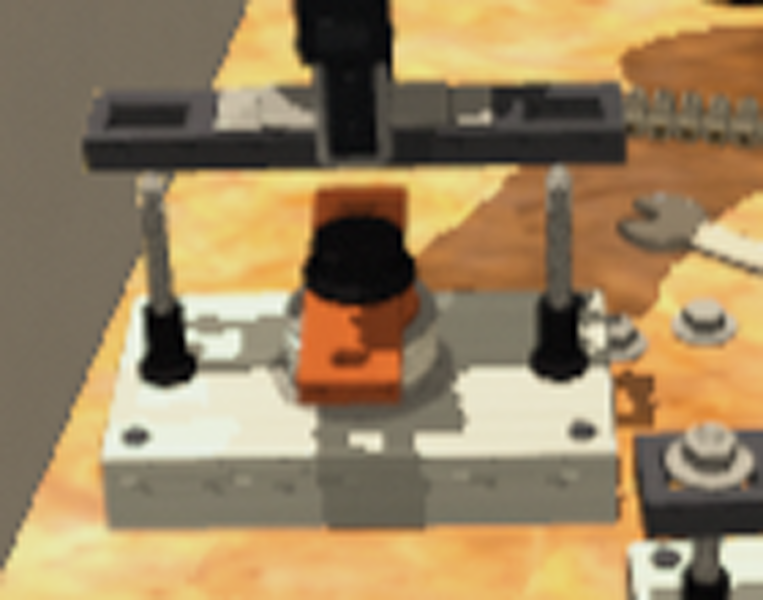

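The clamp bar hangs level just above the tips: slots centred at crop u 147 and 566, studs at (150,175) and (558,170), i.e. about 1.4 mm to -x and inside the clearance. Pad, bar and disc are stacked centrally. I'll shift +1.3 mm and lower.

```bash
python3 -m inch '[{"tx":-0.0013,"ty":0.0,"tz":0.0,"twist":0.0},{"tx":-0.0013,"ty":0.0,"tz":0.004,"twist":0.002},{"tx":-0.0013,"ty":0.0,"tz":0.008,"twist":0.002},{"tx":-0.0013,"ty":0.0,"tz":0.012,"twist":0.002},{"tx":-0.0013,"ty":0.0,"tz":0.016,"twist":0.002},{"tx":-0.0013,"ty":0.0,"tz":0.016,"twist":0.002}]' >/dev/null; python3 q.py; python3 - <<'E'
from h import *
im=viewer.camera('side'); go(421.5,26.8,49.5,0.099+np.pi)
cv2.imwrite('pics/k3.png',cv2.resize(im[180:290,240:380],(763,600),interpolation=2)[:,:,::-1])
E
```

```text
q [ 0.12   0.747 -0.466  2.254  0.994  0.37   0.47 ] tcp [421.2  26.2  65.5] rot [ 3.141 -0.012 -3.043] t 41.98 F [ 0.3  0.2 -2.7]
tx -0.0002 ty 0.0005 tz 0.0162 twist -0.0006 | t 42.02 tcp [421.3  26.3  65.7] rot [ 3.141  -0.0113 -3.0432] q7 0.47 F [-0.1 -0.3 -2.6] w 28.2
```

```bash
python3 -m inch '[{"tx":0.0,"ty":0.0005,"tz":0.004,"twist":0.0},{"tx":0.0,"ty":0.0005,"tz":0.008,"twist":0.0},{"tx":0.0,"ty":0.0005,"tz":0.012,"twist":0.0},{"tx":0.0,"ty":0.0005,"tz":0.0145,"twist":0.0},{"tx":0.0,"ty":0.0005,"tz":0.015,"twist":0.0},{"tx":0.0,"ty":0.0005,"tz":0.015,"twist":0.0}]' | grep -E 'pos|force';  for i in 1 2 3 4; do python3 -m inch '[{"tx":0.0,"ty":0.0,"tz":0.0006,"twist":0.0},{"tx":0.0,"ty":0.0,"tz":0.0006,"twist":0.0}]' |grep -E 'tcp_pos|force'; done
```

```text
tcp_pos: [421.2, 26.7, 50.8]
ft_force: [-0.7, -0.4, -1.9]
tcp_pos: [421.3, 26.7, 50.3]
ft_force: [0.4, -0.5, -2.6]
tcp_pos: [421.2, 26.7, 49.6]
ft_force: [0.4, 0.0, -2.7]
tcp_pos: [421.2, 26.7, 49.0]
ft_force: [0.3, 0.1, -2.4]
tcp_pos: [421.2, 26.7, 48.4]
ft_force: [-0.6, 0.0, -2.7]
```

```bash
for i in 1 2 3; do python3 -m inch '[{"tx":0.0,"ty":0.0,"tz":0.0006,"twist":0.0},{"tx":0.0,"ty":0.0,"tz":0.0006,"twist":0.0}]' |grep -E 'tcp_pos|force'; done
```

```text
tcp_pos: [421.3, 26.7, 48.2]
ft_force: [-1.0, -0.5, 4.2]
tcp_pos: [421.3, 26.7, 48.1]
ft_force: [-2.4, -0.7, 13.9]
tcp_pos: [421.3, 26.7, 48.1]
ft_force: [-2.5, -0.9, 20.1]
```

```bash
python3 -m inch '[{"tx":0.0,"ty":0.0,"tz":-0.0012,"twist":0.0},{"tx":0.0,"ty":0.0,"tz":-0.0012,"twist":0.0}]' |grep -E 'tcp_pos|force'; python3 -m inch '[{"tx":0.0,"ty":0.0,"tz":0.0,"twist":0.0},{"tx":0.0,"ty":0.0,"tz":0.0,"twist":0.0},{"tx":0.0,"ty":0.0,"tz":0.0,"twist":0.0},{"tx":0.0,"ty":0.0,"tz":0.0,"twist":0.0}]' -0.2|grep -E 'force|width'; python3 -m inch '[{"tx":0.0,"ty":0.0,"tz":-0.005,"twist":0.0},{"tx":0.0,"ty":0.0,"tz":-0.02,"twist":0.0},{"tx":0.0,"ty":0.0,"tz":-0.05,"twist":0.0},{"tx":0.0,"ty":0.0,"tz":-0.09,"twist":0.0},{"tx":0.0,"ty":0.0,"tz":-0.12,"twist":0.0},{"tx":0.0,"ty":-0.04,"tz":-0.13,"twist":0.0},{"tx":0.0,"ty":-0.08,"tz":-0.13,"twist":0.0},{"tx":0.0,"ty":-0.13,"tz":-0.13,"twist":0.0},{"tx":0.0,"ty":-0.18,"tz":-0.13,"twist":0.0},{"tx":0.0,"ty":-0.23,"tz":-0.13,"twist":0.0},{"tx":0.0,"ty":-0.28,"tz":-0.13,"twist":0.0},{"tx":0.0,"ty":-0.28,"tz":-0.13,"twist":0.0}]' >/dev/null; python3 q.py; python3 - <<'E'
from h import *
a=viewer.camera('side')[190:290,240:380];b=viewer.camera('top')[165:255,215:315]
cv2.imwrite('pics/f1.png',np.hstack([cv2.resize(a,(490,350),interpolation=2),cv2.copyMakeBorder(cv2.resize(b,(310,279),interpolation=2),0,71,0,0,0)])[:,:,::-1])
E
```

```text
tcp_pos: [421.4, 26.7, 48.2]
ft_force: [-1.6, -0.7, 7.8]
ft_force: [-0.2, -0.3, -0.0]
gripper_width: 51.4
q [ 0.899  0.687 -0.792  1.886  0.645  0.858  1.431] tcp [ 448.9 -256.6  177.1] rot [-3.141 -0.012 -3.052] t 46.77 F [ 1.4  0.4 -0.1]
```

View pics/f1.png

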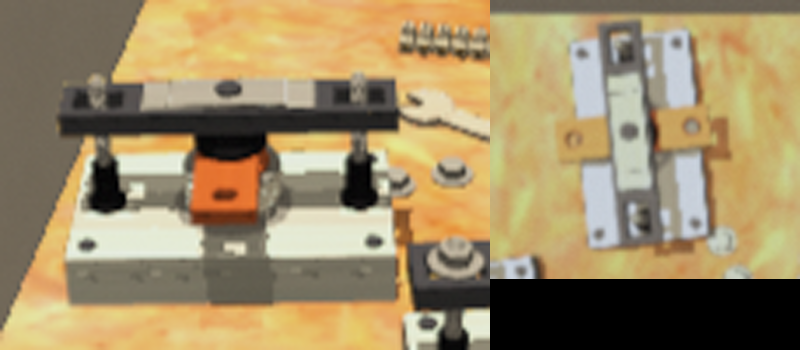

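```bash
python3 - <<'E'
from h import *
f=lambda x,y:(215+(x-490)/3.1,165+y/3.1)
print('bar ends',ray('top',f(558,140),62),ray('top',f(711,127),62)); print('holes',ray('top',f(573,140),62),ray('top',f(693,126),62)); print('clamp ends',ray('top',f(619,22),88),ray('top',f(643,244),88),'rivet',ray('top',f(629,131),94))
E
python3 -c "
from bench import workorder
print(workorder.job_done())"
```

```text
bar ends [419.17373062  81.29097746  62.        ] [426.97797995 -29.87991558  62.        ]
holes [419.01086858  70.39727624  62.        ] [427.90245763 -16.8115985   62.        ]
clamp ends [501.01239134  33.31910494  88.        ] [342.80580414  17.05405832  88.        ] rivet [422.3960545   25.82238073  94.        ]
the job is handed in; nothing more can be done
None
```

The heat sink is built up in the order asked (disc, copper bar, pad, clamp bar). I handed the job in at about 47 s with everything released and the arm clear.

**Final checks, from the last side and top pictures:**
- **Clamp bar:** it looks level on the pad, with a stud through each slot. Its rivet measures (422, 26) and the studs' midpoint about (422, 26), in mm.
- **Copper bar:** its centre is about (423, 26), square across the studs to within about 1.5°.
- **Disc:** measured after placing, it was about 1–2 mm from the middle.
- **Pad:** it looked central just before I lowered the clamp. A mask measurement of it failed because it merged with dark surroundings, so I relied on the pictures.

**What went wrong or disagreed:**
- **Height reading:** the reported tool height was about 31 mm lower than the real one. The jaws first closed on nothing over the disc and again over the copper bar. I found the true offset by touching the bar's top, which pressed up to 25 N at the wrist.
- **Joint limits:** at the heat sink the wrist first ran into its limits with the disc held. I turned the gripper round to another arm posture, which left the tool tilted about 0.7°. The parts still lie flat in the pictures.
- **Jaw width:** the gripper read about 2–3 mm narrow on every part.

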